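# Turn a drive shaft's flat under the setscrew of a pulley hub and tighten it

## Robot

A 6-joint arm with a two-finger parallel gripper is mounted at the origin on the work surface. World frame = base frame: x ahead of the robot, y to its left, z up, the work surface at z = 0. Lengths are in mm, angles in rad, forces in N, time in s.
With the tool pointing down it reaches from about 275 to 750 mm from the base axis. Payload 10.2 kg.
Tool frame: the origin (TCP) lies on the centre line of the jaws, within the pads' length; the fingertips stand 19 mm ahead of it and the grasp point (between the pads) is the TCP; z points along the fingers, y is the direction in which the jaws open and shut (so a half turn about z gives the same grasp; the last joint's range is limited). The gripper opens to 85 mm and grips with 20 to 120 N. Pads are 22 mm wide; open, the fingers measure 114 mm over their backs; the gripper's body (76 mm by 85 mm) begins 54 mm behind the grasp point. The pads swing forward as they close: fully open they stand 13 mm farther back than shut.
Start: joints at [0.927, 0.313, 1.498, -0, 1.331, -0.223], TCP at [214.471, 479.201, 250.294] pointing down, gripper open.
Joint ranges: [-2.94, 2.94], [-0.97, 2.17], [0.19, 2.56], [-1.23, 4.37], [0.02, 3.11], [-2.88, 2.88]. Speed limits (rad/s): [2.39, 2.39, 3.01, 3.14, 3.14, 3.14].

## Interface

Orientations are given as a unit quaternion [w, x, y, z].
In Python, from rig import observe, read_camera, camera_params, close_job gives the robot as it stands. The module is installed in compiled form; this text tells all that it offers.
- The arm moves only by the tool move_arm, never from a script. Its argument "deltas" is a list of rows, each an object with "delta_pos": the shift along the tool's x, y, z in cm, a list of three; "yaw": the turn about the tool's z in rad; "claw": the closure, from -1 (fully open) to 1 (shut). In form: [{"delta_pos": [x, y, z], "yaw": yaw, "claw": claw}, ...]. A call has 1 to 8 rows; each row is the pose to reach, as a shift and turn from the pose measured when the call began, along the tool's axes at that moment; what a row does not reach only later rows make up. A row lasts 1/10 s, in which the tool goes at most 50 mm and 8.59 degrees, less where a joint would pass 70% of its speed; a pose out of reach is approached as far as the arm can. A call with a gripper value outside its range is refused whole. The fingers move at their own pace and stop on an object; "newtons" is the grip in N (left out, the last holds). Time passes only in rows, so rows that repeat a pose let the fingers close. It gives the time, the measured TCP pose, the force and the opening at its end, in the units of the state.
- observe(): the state, without advancing time (a new reading comes with each control period).
- read_camera(name): name is "side" or "top"; returns the picture (420x560x3 uint8, red, green, blue); there is no depth.
- camera_params(name): a dict with "fx", "fy", "cx", "cy" (pixels), "eye" and "attitude" of the camera in the world. Camera axes: x right, y up, looking along -z (the intrinsics and any distortion apply to the point x, -y, -z); pixel columns grow to the right and rows downward; lengths in mm; the calibration is good to about 2 mm. A picture is of the moment at which its call begins. camera_params takes no time and is no camera call.
- close_job(): hands the job in, once; it reports no verdict.
The state is a dict: "t": time; "joints": joint angles; "dq": joint speeds; "joint_torque": joint torques, N m; "tcp_pos": TCP position; "ee_rot": TCP orientation; "force": force on the tool from outside, world axes, zero at the start; "moment": the same for the moment, N m; "finger_gap": finger opening in mm.
Only numpy, scipy, OpenCV 4.12 (cv2) and the standard library are available. Lean on these libraries where they do the work, as an engineer would, in place of code of your own. Each camera call takes 0.05 s, during which the arm holds its last target.

## Task

Turn the crank until the flat of the shaft faces straight up under the setscrew in the clamped pulley hub (the crank arm is then level and points to the cradle's robot side), and only then tighten the setscrew clockwise to its stop with the T-handled hex key. Take the key out and put it back upright, fully down, in the free hole of its wooden stand. Do not disturb the box spanner beside it, the carton, the bottle or the spare pulley.

Things in the scene. Friction and masses are not known exactly. Their poses are not given: they have to be found in the camera images.
- fixture: Fixed grey cradle, 130 x 150 mm foot; origin on the bench under the setscrew. Clamped in it along y: aluminium pulley hub, 64 mm diameter, 80 mm long, top boss 62 mm diameter; grooved pulley, 120 mm diameter, at y 40 to 65 mm, its top 140 mm up. The shaft runs through along y, axis 80 mm up, crank at -y. -x faces roughly to the robot.
- shaft (a joint): Angle of the crank shaft. 0: its flat (26 mm wide, on a 34 mm steel rod, full length) faces straight up at the setscrew, crank arm level along the cradle's -x. Positive raises the arm: pi/2 straight up, more leans to +x; the flat tilts to +x by the same angle. Starts 0.7 to 2.1, turns from -0.6 to 2.4, no stop at 0. Drag 0.35 N m, stays where left.
- crank_grip (a point): Middle of the crank's black round handle, 22 mm diameter, 65 mm long, along the cradle's y: pinch it from above across its length and lead it round (it may turn in the fingers). It lies 135 mm to -y of the hub's middle, 60 mm from the shaft axis. Frame turns with the shaft: y along the handle to the hub, -x out along the arm. The arm (12 mm thick) begins 38 mm toward the hub.
- screw_mouth (a point): Centre of the mouth of the setscrew's hexagonal socket, which looks straight up from the hub's boss, 134 mm above the bench, straight above the shaft. 18.2 mm across flats, 20 mm deep, rim chamfered 3 mm. z up; x points to the middle of one of the six flats and turns with the screw (at screw value 0 it is the cradle's x).
- screw (a joint): Turn of the setscrew, clockwise seen from above is positive. Starts between 0 and 0.25; at 1.1 it meets a hard stop and is tight. Drag 0.18 N m before the stop; stays where left.
- key_bar (a point): Centre of the T-bar of the hex key, the tool to use: black bar 100 mm long, 22 wide, 20 high on a hexagonal blade 17 mm across flats. 101 mm above the tip; 116 mm above the bench in the stand. z up the blade, y along the bar, x to the middle of a flat of the blade. 0.28 kg. Unlike the spanner's its bar is longer, 11 mm higher, its blade six-sided.
- key_tip (a point): Tip of the hex key's blade, 101 mm below the middle of the bar; the last 6 mm taper to 9 mm across flats. In the stand it rests 15 mm above the bench, in the screw 20 mm below the mouth.
- hexkey: The hex key as a whole; its origin is the tip, as key_tip.
- stand_hole0 (a point): Mouth of a round upright hole, 23 mm diameter, 60 mm deep, in the fixed wooden key stand, a block of 190 x 90 x 75 mm; 75 mm above the bench. Frame of the stand: x along the block toward hole 1, 100 mm away; z up. One hole holds the hex key, the other the box spanner.
- stand_hole1 (a point): Mouth of the other hole, 100 mm from hole 0 along the stand's x; same size.
- spanner_bar (a point): Centre of the T-bar of the box spanner in the other hole: black bar 60 mm long, 22 wide, 20 high on a round blade of 19 mm diameter; 105 mm above the bench. Not for this screw: leave it.
- carton: Upright cardboard carton 100 x 80 x 190 mm (x, y, z) beside the pulley; origin at the centre of its underside. Leave it.
- bottle: White bottle, 60 mm diameter, 170 mm high, beyond the crank; origin at the centre of its underside. Leave it.
- spare: Spare grooved pulley lying flat, 96 mm diameter, 30 mm high, beyond the stand; origin at the centre of its underside. Leave it.
There are look-alikes about, which are no part of the job. Leave any yellow look-alike of the hexkey alone.

How it is judged (in metres and radians):
On the way, in this order (a step that is already met when the one before it is completed fails the run):
1. the crank is turned until the shaft's flat faces up at the setscrew (value of joint shaft between -0.14 and 0.14 rad), for 0.2 s.
2. the hex key is seated in the setscrew's socket (all of step 1 and horizontal distance between key_tip and screw_mouth below 0.006 m and z of key_tip in the frame of screw_mouth below -0.012 m), for 0.1 s.
3. the setscrew is tightened to its stop with the key (all of step 2 and value of joint screw above 0.98 rad), for 0.1 s.
At the end, for the whole second after the job is handed in: Flat up within 0.14 rad (8 degrees); setscrew within 0.12 rad of its stop; hex key at rest in a stand hole, tip within 10 mm of the hole floor, within 0.2 rad of upright; spanner in its own hole; spanner, carton, bottle and spare pulley within 20 mm of where they stood (all of step 1 and value of joint screw above 0.98 rad and (horizontal distance between key_tip and stand_hole0 below 0.015 m or horizontal distance between key_tip and stand_hole1 below 0.015 m) and height (world z) of key_tip below 0.025 m and angle between key_tip's own z axis and vertical below 0.2 rad and (horizontal distance between spanner_bar and stand_hole0 below 0.015 m or horizontal distance between spanner_bar and stand_hole1 below 0.015 m) and linear speed of hexkey below 0.03 m/s and distance of each of carton, bottle, spare, spanner_bar from where it was at the start of the episode below 0.02 m); the robot touches nothing.
It fails at once if the setscrew is tightened (past 0.4 rad) while the flat is off by more than 0.14 rad (value of joint screw above 0.4 rad and not (value of joint shaft between -0.14 and 0.14 rad)).
It fails at once if the carton is moved by more than 30 mm or tipped (distance of carton from where it was at the start of the episode above 0.03 m or angle between carton's own z axis and vertical above 0.35 rad).
It fails at once if the bottle is moved by more than 30 mm or tipped (distance of bottle from where it was at the start of the episode above 0.03 m or angle between bottle's own z axis and vertical above 0.35 rad).
It fails at once if the spare pulley is moved by more than 30 mm or tipped (distance of spare from where it was at the start of the episode above 0.03 m or angle between spare's own z axis and vertical above 0.35 rad).
It fails at once if the box spanner is moved by more than 30 mm or tipped (distance of spanner_bar from where it was at the start of the episode above 0.03 m or angle between spanner_bar's own z axis and vertical above 0.35 rad).
It also fails if it takes over 72 s, if anything falls off the work surface, if the arm or the gripper's body presses on something with over 40 N, if the wrist force passes 120 N, or if a joint passes its speed limit or range.

## Working session

There is one attempt and no reset: what is moved stays moved. The work goes in short steps, Python scripts to look and compute and a tool call to move; the robot and the scene stay as the last step left them, time stands still between calls to the robot, and variables do not carry over. Pictures are saved under pics/ and viewed, and the job is handed in when it is done.

Besides the shell and the picture viewer there is one more tool, called after "Request:" by a JSON object that holds its "method" and its "body", one argument or row to a line. move_arm: Moves the arm, as the interface text tells. Its arguments: {"type":"object","properties":{"deltas":{"type":"array","items":{"type":"object","properties":{"delta_pos":{"type":"array","items":{"type":"number"}},"yaw":{"type":"number"},"claw":{"type":"number"}}}},"newtons":{"type":"number"}},"required":["deltas"]}

```bash
mkdir -p pics; python3 - <<'E'
from rig import *
import cv2
print(observe())
for n in("side","top"):
    p=camera_params(n);print(n,p)
    cv2.imwrite(f"pics/{n}0.png",cv2.cvtColor(read_camera(n),cv2.COLOR_RGB2BGR))
E
```

```text
{'t': 0.0, 'joints': array([ 9.26599649e-01,  3.13448942e-01,  1.49845150e+00, -5.74622954e-06,
        1.33101079e+00, -2.23380431e-01]), 'dq': array([-5.28159267e-04,  1.36833261e-04,  6.54722013e-05,  8.58317280e-04,
        9.54683044e-05,  2.18964425e-03]), 'joint_torque': array([-7.50077265e-05, -4.12259066e+01, -2.59741455e+01, -2.19152294e-04,
        4.09469329e-03,  2.80166802e-05]), 'tcp_pos': array([214.31998518, 478.99785328, 249.73017963]), 'ee_rot': array([-2.74575652e-04,  2.08858325e-01,  9.77945686e-01, -5.99400457e-04]), 'force': array([ 0.68892094,  0.78329454, -0.36121554]), 'moment': array([-0.06488311,  0.01727533,  0.01541667]), 'finger_gap': 85.4637483343265}
side {'fx': 517.3357078227908, 'fy': 517.3357078227908, 'cx': 289.936519519512, 'cy': 210.97925385322952, 'eye': array([ 507.02431375, 1001.02166572, 1029.72376756]), 'attitude': array([-0.02805911, -0.01637551,  0.39986651,  0.91599744])}
top {'fx': 517.7829009233335, 'fy': 517.7829009233335, 'cx': 268.86339421947457, 'cy': 206.5175180747158, 'eye': array([ 365.65621559,   -2.96481505, 1217.15024372]), 'attitude': array([ 0.71162876,  0.05240764, -0.05840167, -0.69815986])}
```

View pics/side0.png

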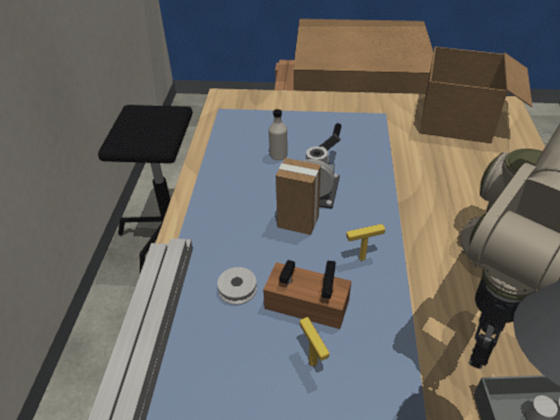

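View pics/top0.png

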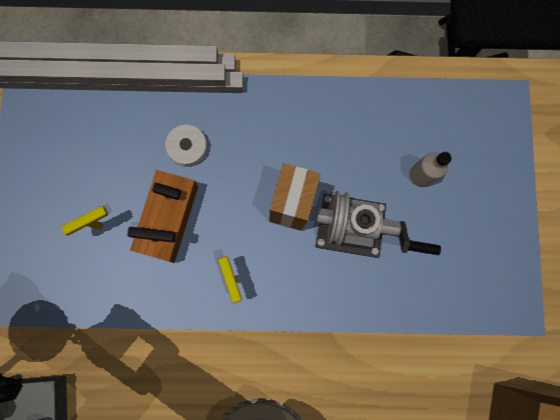

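The top view shows:
- The stand is at about (165,215), with a long black T-bar at (152,235) and a shorter one at (167,191).
- There are yellow look-alikes at (85,220) and (230,280).
- The cradle is at (355,225), with its crank handle at (424,248).
- The bottle is at (430,170), the carton at (295,195) and the spare pulley at (186,145).

I'll enlarge these.

```bash
cat > h.py <<'E'
import numpy as np,cv2
from scipy.spatial.transform import Rotation as R
from rig import *
def rot(q): return R.from_quat(np.roll(q,-1))
def ray(n,u,v):
    p=camera_params(n); d=np.array([(u-p['cx'])/p['fx'],-(v-p['cy'])/p['fy'],-1.])
    return p['eye'],rot(p['attitude']).apply(d)
def at(n,u,v,z):
    e,d=ray(n,u,v); return e+d*(z-e[2])/d[2]
def proj(n,P):
    p=camera_params(n); c=rot(p['attitude']).inv().apply(np.asarray(P,float)-p['eye'])
    c=np.atleast_2d(c); return np.c_[p['cx']+p['fx']*c[:,0]/-c[:,2],p['cy']+p['fy']*c[:,1]/c[:,2]]
def tri(us,ut):
    A=np.zeros((3,3));b=np.zeros(3)
    for n,u in(("side",us),("top",ut)):
        e,d=ray(n,*u);d/=np.linalg.norm(d);M=np.eye(3)-np.outer(d,d);A+=M;b+=M@e
    return np.linalg.solve(A,b)
def snap(tag,n):
    im=cv2.cvtColor(read_camera(n),cv2.COLOR_RGB2BGR);cv2.imwrite(f"pics/{n}{tag}.png",im);return im
def crop(src,dst,x,y,w,h,s):
    im=cv2.imread(f"pics/{src}.png")[y:y+h,x:x+w];cv2.imwrite(f"pics/{dst}.png",cv2.resize(im,None,fx=s,fy=s,interpolation=cv2.INTER_CUBIC))
E
python3 - <<'E'
from h import *
crop("top0","c1",110,150,140,110,5.4)
crop("top0","c2",300,170,150,100,5.3)
crop("side0","c3",255,245,110,85,7)
crop("side0","c4",270,115,90,100,6)
print(at("top",424,248,130),at("top",366,219,134),at("side",317,153,134))
E
```

```text
[ 455.78333131 -338.8339794   130.        ] [ 514.43729829 -216.39332404  134.        ] [ 513.81138761 -214.10903804  134.        ]
```

View pics/c1.png

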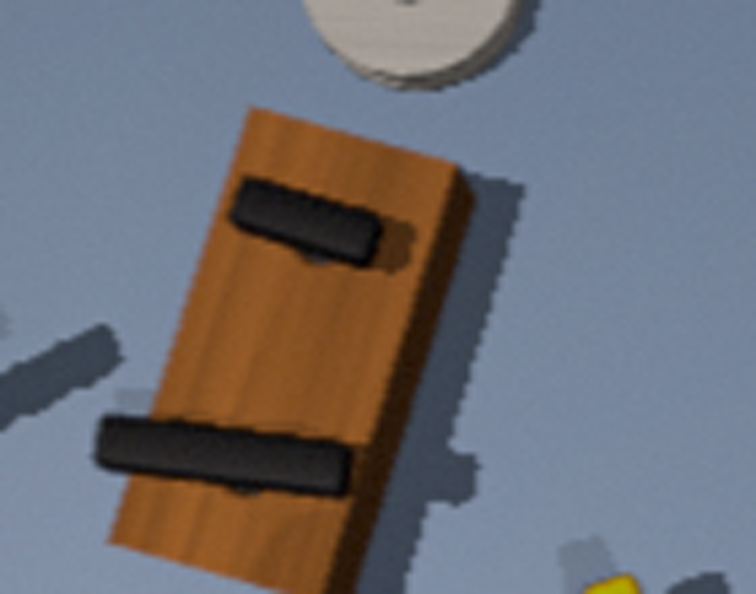

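View pics/c2.png

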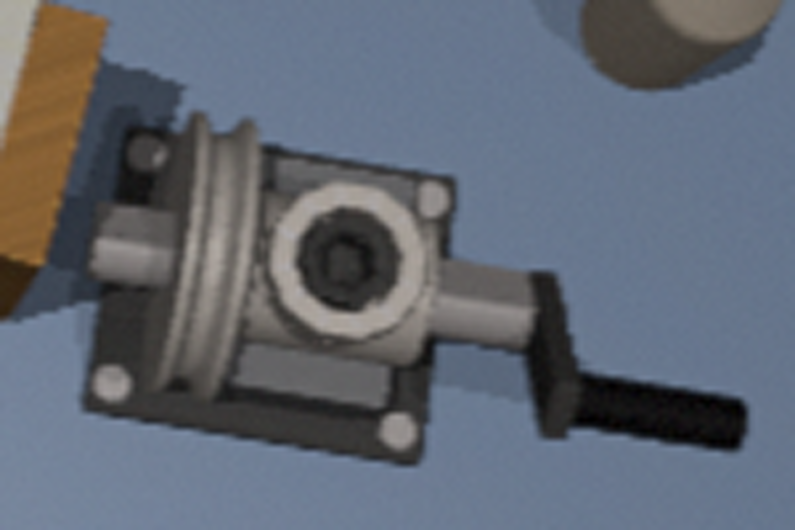

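View pics/c3.png

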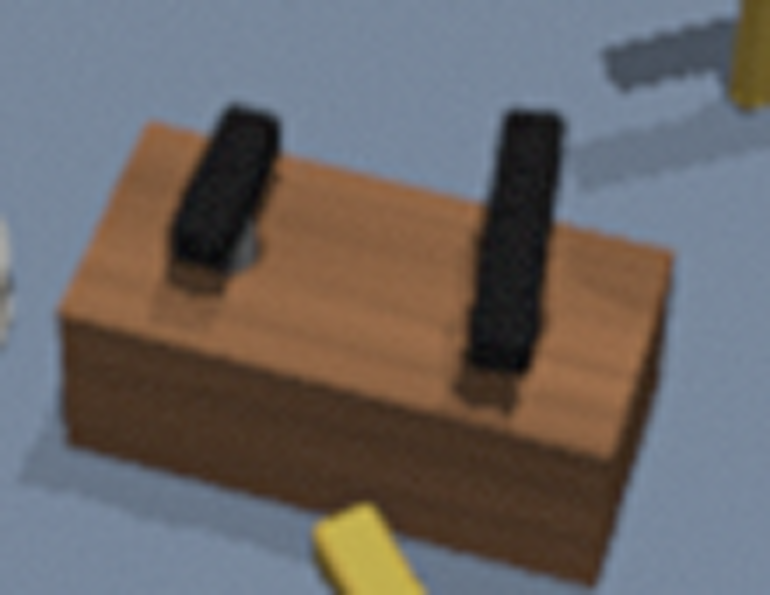

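View pics/c4.png

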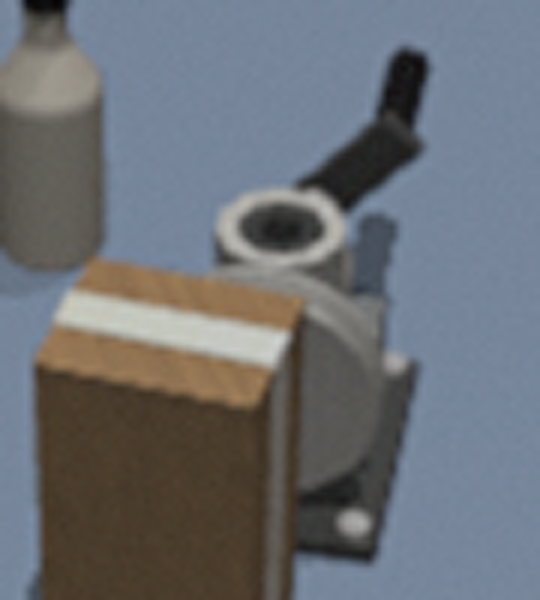

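```bash
python3 - <<'E'
from h import *
c2=lambda u,v:(300+u/5.3,170+v/5.3)
c1=lambda u,v:(110+u/5.4,150+v/5.4)
c3=lambda u,v:(255+u/7,245+v/7)
c4=lambda u,v:(270+u/6,115+v/6)
foot=[at("top",*c2(*p),12) for p in((85,408),(415,463),(455,180))]
e1=foot[0]-foot[1];e2=foot[2]-foot[1]
print("foot",np.linalg.norm(e1),np.linalg.norm(e2),np.arctan2(-e1[0],e1[1]),np.arctan2(e2[1],e2[0]))
# screw: boss circle centre
print("boss top",at("top",*c2(349,259),134),"side",at("side",*c4(281,227),134),tri(c4(281,227),c2(349,259)))
# handle
print("h out",tri(c4(412,62),c2(740,424)),"mid",tri(c4(404,92),c2(662,411)))
for nm,s,t,z in(("key",[(532,115),(500,362)],[(104,443),(345,472)],126),("spanner",[(255,112),(198,255)],[(240,203),(370,243)],115)):
    for a,b in zip(s,t): print(nm,at("side",*c3(*a),z),at("top",*c1(*b),z),tri(c3(*a),c1(*b)))
st=[at("top",*c1(*p),75) for p in((250,107),(455,165),(110,543))]
print("stand",st,np.linalg.norm(st[0]-st[1]),np.linalg.norm(st[0]-st[2]))
d=st[0]-st[2];print(np.arctan2(d[1],d[0]),"centre",(st[1]+st[2])/2)
E
```

```text
foot 146.5650025592646 127.75842525665644 -0.14629915127081913 -0.15505201398377486
boss top [ 514.71273177 -216.07677721  134.        ] side [ 514.31443184 -214.89098147  134.        ] [ 514.5778328  -216.22083478  133.08212695]
h out [ 451.28928796 -372.61825238  126.7116983 ] mid [ 455.66025727 -340.79070772  129.3571964 ]
key [470.35692654 194.9409831  126.        ] [477.91955836 283.07170075 126.        ] [471.78060421 262.98823178 201.94150773]
key [479.63584393 297.98721532 126.        ] [468.36988342 188.49012617 126.        ] [477.64651575 208.73378473  11.62194215]
spanner [562.90771334 189.16765503 115.        ] [576.57694665 237.4615696  115.        ] [564.03583315 227.9845523  159.87867864]
spanner [577.4968881  251.85056963 115.        ] [561.3575339  184.75226667 115.        ] [578.27517523 196.20719641  45.78137421]
stand [array([625.07947189, 244.17579689,  75.        ]), array([602.13630959, 157.750483  ,  75.        ]), array([442.36575261, 291.53995441,  75.        ])] 89.41880997921552 188.7529248240267
-0.2536429873791502 centre [522.2510311 224.6452187  75.       ]
```

Candidates for the hex key:
- **Black bar at (152,235):** about 100 mm long, over the stand's near hole. It fits the description.
- **Black bar at (167,191):** about 62 mm long, with a round blade. This is the spanner.
- **Yellow bars at (85,220) and (230,280):** look-alikes, which I'll leave alone.

The crop confirms the first one. The hub, foot and stand sizes all match what was given.

Crank first.

```bash
cat >> h.py <<'E'
def rel(target,ang=None):
    o=observe(); r=rot(o['ee_rot']); d=r.inv().apply(np.asarray(target,float)-o['tcp_pos'])/10
    y=r.apply([0,1,0]); a=np.arctan2(y[1],y[0]); 
    print("t",round(o['t'],2),"tcp",o['tcp_pos'].round(1),"ang",round(a,3),"gap",round(o['finger_gap'],1),"F",o['force'].round(1),"z",r.apply([0,0,1]).round(4))
    print("delta",d.round(2),"yaw",None if ang is None else round(a-ang,3))
E
python3 -c "
from h import *
rel([457,-345,220],-.15)"
```

```text
t 0.1 tcp [214.3 479.  249.8] ang 1.15 gap 85.1 F [0.4 0.2 0.3] z [-7.e-04 -9.e-04 -1.e+00]
delta [-55.81 -65.3    3.04] yaw 1.3
```

Request:
{"method": "move_arm", "body": {
  "deltas": [
    {"delta_pos": [-55.8,-65.3,3.0],"yaw": 1.3,"claw": -1},
    {"delta_pos": [-55.8,-65.3,3.0],"yaw": 1.3,"claw": -1},
    {"delta_pos": [-55.8,-65.3,3.0],"yaw": 1.3,"claw": -1},
    {"delta_pos": [-55.8,-65.3,3.0],"yaw": 1.3,"claw": -1},
    {"delta_pos": [-55.8,-65.3,3.0],"yaw": 1.3,"claw": -1},
    {"delta_pos": [-55.8,-65.3,3.0],"yaw": 1.3,"claw": -1},
    {"delta_pos": [-55.8,-65.3,3.0],"yaw": 1.3,"claw": -1},
    {"delta_pos": [-55.8,-65.3,3.0],"yaw": 1.3,"claw": -1}
  ]
}}

```text
t: 0.9
tcp_pos: [327.2, 93.8, 236.4]
ee_rot: [0.0, 0.727, 0.687, -0.0]
force: [2.0, 0.7, 0.1]
finger_gap: 85.5
```

```bash
python3 -c "
from h import *
rel([457,-345,220],-.15)"
```

```text
t 0.9 tcp [327.2  93.8 236.4] ang -0.056 gap 85.5 F [2.  0.7 0.1] z [-1.e-04 -9.e-04 -1.e+00]
delta [-43.09  15.41   1.67] yaw 0.094
```

Request:
{"method": "move_arm", "body": {
  "deltas": [
    {"delta_pos": [-43.1,15.4,1.7],"yaw": 0.094,"claw": -1},
    {"delta_pos": [-43.1,15.4,1.7],"yaw": 0.094,"claw": -1},
    {"delta_pos": [-43.1,15.4,1.7],"yaw": 0.094,"claw": -1},
    {"delta_pos": [-43.1,15.4,1.7],"yaw": 0.094,"claw": -1},
    {"delta_pos": [-43.1,15.4,1.7],"yaw": 0.094,"claw": -1},
    {"delta_pos": [-43.1,15.4,1.7],"yaw": 0.094,"claw": -1},
    {"delta_pos": [-43.1,15.4,1.7],"yaw": 0.094,"claw": -1},
    {"delta_pos": [-43.1,15.4,1.7],"yaw": 0.094,"claw": -1}
  ]
}}

```text
t: 1.7
tcp_pos: [440.1, -289.9, 221.5]
ee_rot: [-0.0, 0.758, 0.652, -0.0]
force: [0.9, 1.2, 1.1]
finger_gap: 85.2
```

Request:
{"method": "move_arm", "body": {
  "deltas": [
    {"delta_pos": [0,0,0],"yaw": 0,"claw": -1}
  ]
}}

```text
t: 1.8
tcp_pos: [440.2, -294.2, 219.9]
ee_rot: [-0.0, 0.759, 0.651, -0.001]
force: [0.6, 0.6, -1.3]
finger_gap: 85.4
```

```bash
python3 -c "
from h import *
snap('1','side');snap('1','top');rel([457,-345,129],-.15)
crop('side1','d1',270,90,110,100,5);crop('top1','d2',370,190,130,110,5)
im=np.hstack([cv2.imread('pics/d1.png'),cv2.imread('pics/d2.png')[:500]]);cv2.imwrite('pics/d.png',cv2.resize(im,None,fx=.66,fy=.66))
print(proj('top',[457,-345,129]),proj('top',[457,-345,129]))"
```

```text
t 1.9 tcp [ 439.7 -290.3  220.5] ang -0.152 gap 85.4 F [-0.7  0.1 -0.5] z [-0.0017  0.0012 -1.    ]
delta [-5.16  2.55  9.14] yaw -0.002
[[426.75697245 247.51514715]] [[426.75697245 247.51514715]]
```

View pics/d.png

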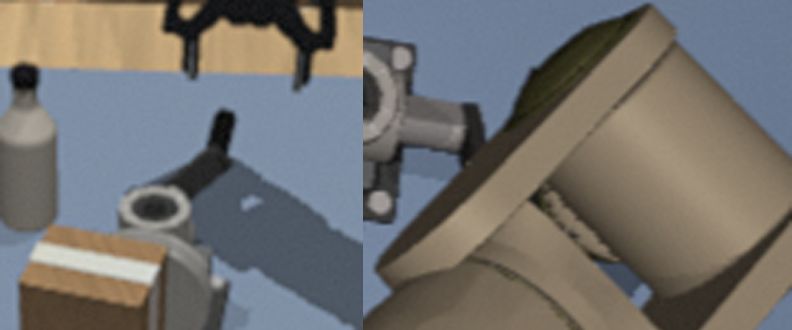

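Request:
{"method": "move_arm", "body": {
  "deltas": [
    {"delta_pos": [-5.1,2.55,3],"yaw": 0,"claw": -0.5},
    {"delta_pos": [-5.1,2.55,3],"yaw": 0,"claw": -0.5},
    {"delta_pos": [-5.1,2.55,3],"yaw": 0,"claw": -0.5},
    {"delta_pos": [-5.1,2.55,6],"yaw": 0,"claw": -0.5},
    {"delta_pos": [-5.1,2.55,9],"yaw": 0,"claw": -0.5},
    {"delta_pos": [-5.1,2.55,9],"yaw": 0,"claw": -0.5}
  ]
}}

```text
t: 2.5
tcp_pos: [456.0, -341.6, 128.2]
ee_rot: [-0.004, 0.758, 0.652, -0.0]
force: [-0.3, 0.3, 0.2]
finger_gap: 63.9
```

```bash
python3 -c "
from h import *
snap('2','side');rel([457,-345,129],-.15)
crop('side2','d1',270,70,110,100,6)"
```

```text
t 2.55 tcp [ 456.8 -342.7  130.6] ang -0.151 gap 64.3 F [ 0.3 -0.3  0.9] z [-0.0031  0.0029 -1.    ]
delta [-0.22  0.05  0.16] yaw -0.001
```

View pics/d1.png

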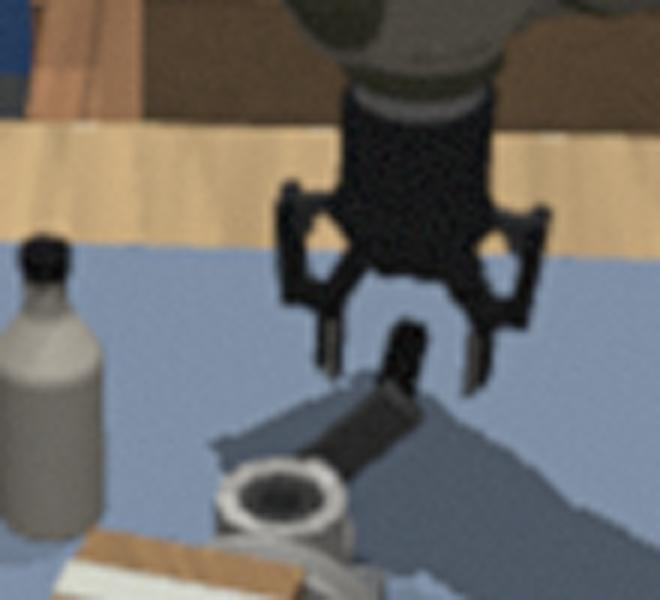

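The handle at crop (405,355) lies between the two fingers, so I'll pinch it.

Request:
{"method": "move_arm", "body": {
  "deltas": [
    {"delta_pos": [0,0,0.1],"yaw": 0,"claw": 1},
    {"delta_pos": [0,0,0.1],"yaw": 0,"claw": 1},
    {"delta_pos": [0,0,0.1],"yaw": 0,"claw": 1},
    {"delta_pos": [0,0,0.1],"yaw": 0,"claw": 1},
    {"delta_pos": [0,0,0.1],"yaw": 0,"claw": 1},
    {"delta_pos": [0,0,0.1],"yaw": 0,"claw": 1}
  ],
  "newtons": 35
}}

```text
t: 3.15
tcp_pos: [456.7, -342.8, 131.1]
ee_rot: [-0.002, 0.758, 0.652, -0.0]
force: [-4.3, 3.2, 8.5]
finger_gap: 21.0
```

```bash
python3 -c "
from h import *
snap('3','side');rel([457,-345,129],-.15)
crop('side3','d1',270,70,110,100,6)"
```

```text
t 3.2 tcp [ 456.7 -342.8  131.1] ang -0.15 gap 20.9 F [-4.1  2.1  7.1] z [-0.003   0.0022 -1.    ]
delta [-0.22  0.06  0.21] yaw -0.0
```

View pics/d1.png

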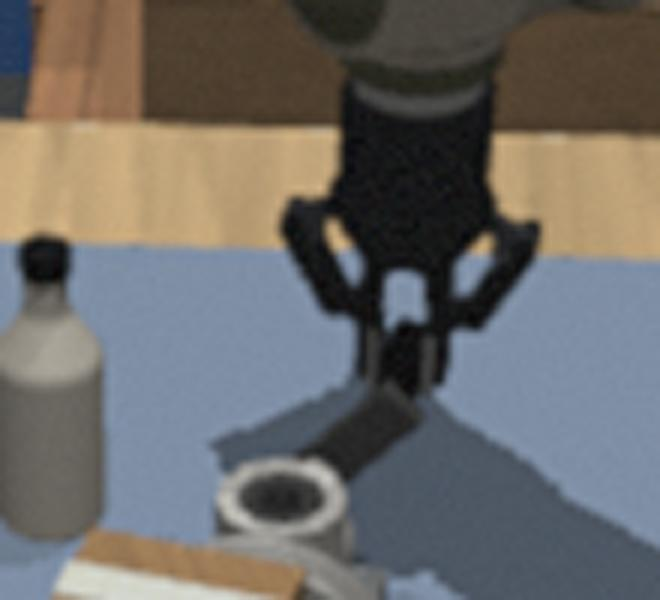

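Request:
{"method": "move_arm", "body": {
  "deltas": [
    {"delta_pos": [0,-0.58,0.54],"yaw": 0,"claw": 1},
    {"delta_pos": [0,-1.14,1.24],"yaw": 0,"claw": 1},
    {"delta_pos": [0,-1.59,2.02],"yaw": 0,"claw": 1},
    {"delta_pos": [0,-1.92,2.86],"yaw": 0,"claw": 1},
    {"delta_pos": [0,-2.12,3.73],"yaw": 0,"claw": 1},
    {"delta_pos": [0,-2.19,4.63],"yaw": 0,"claw": 1},
    {"delta_pos": [0,-2.19,4.63],"yaw": 0,"claw": 1},
    {"delta_pos": [0,-2.19,4.63],"yaw": 0,"claw": 1}
  ]
}}

```text
t: 4.0
tcp_pos: [436.2, -340.1, 85.9]
ee_rot: [0.0, 0.758, 0.652, 0.0]
force: [5.8, -1.0, -3.2]
finger_gap: 20.8
```

```bash
python3 -c "
from h import *
snap('4','side');rel([457,-345,129],-.15)
crop('side4','d1',270,70,110,100,6)"
```

```text
t 4.05 tcp [ 436.2 -340.2   85.9] ang -0.151 gap 20.6 F [ 6.5 -1.3 -2.3] z [ 8.e-04 -6.e-04 -1.e+00]
delta [-0.17  2.13 -4.31] yaw -0.001
```

View pics/d1.png

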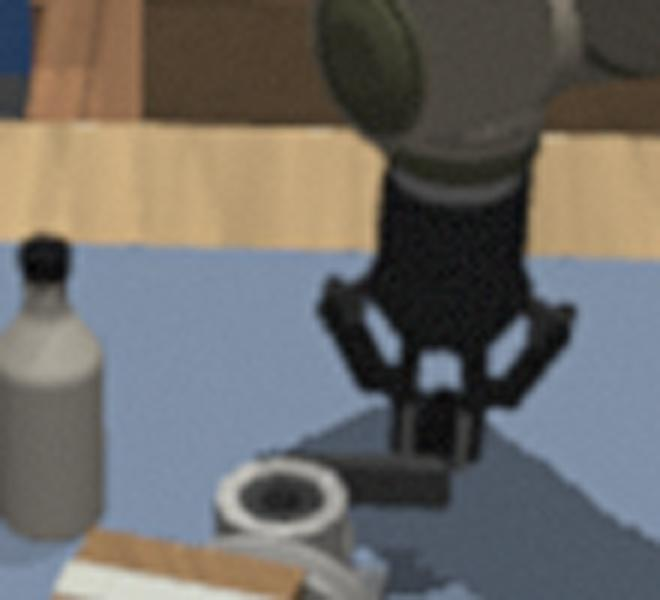

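The arm now looks near level. I'll release it, back off and measure.

Request:
{"method": "move_arm", "body": {
  "deltas": [
    {"delta_pos": [0,0,0],"yaw": 0,"claw": -0.5},
    {"delta_pos": [0,0,0],"yaw": 0,"claw": -0.5},
    {"delta_pos": [0,0,0],"yaw": 0,"claw": -0.5},
    {"delta_pos": [0,0,-5],"yaw": 0,"claw": -0.5},
    {"delta_pos": [0,0,-10],"yaw": 0,"claw": -0.5},
    {"delta_pos": [0,0,-15],"yaw": 0,"claw": -0.5},
    {"delta_pos": [0,0,-18],"yaw": 0,"claw": -0.5},
    {"delta_pos": [0,0,-18],"yaw": 0,"claw": -0.5}
  ]
}}

```text
t: 4.85
tcp_pos: [436.8, -340.9, 270.5]
ee_rot: [0.005, 0.758, 0.652, 0.0]
force: [-0.2, -0.6, -0.5]
finger_gap: 64.1
```

```bash
python3 -c "
from h import *
rel([340,60,300],-.1)"
```

```text
t 4.85 tcp [ 436.8 -340.9  270.5] ang -0.151 gap 64.1 F [-0.2 -0.6 -0.5] z [ 0.0061 -0.007  -1.    ]
delta [ 38.17 -15.57  -3.28] yaw -0.051
```

Request:
{"method": "move_arm", "body": {
  "deltas": [
    {"delta_pos": [38.2,-15.6,-3.3],"yaw": -0.05,"claw": -0.5},
    {"delta_pos": [38.2,-15.6,-3.3],"yaw": -0.05,"claw": -0.5},
    {"delta_pos": [38.2,-15.6,-3.3],"yaw": -0.05,"claw": -0.5},
    {"delta_pos": [38.2,-15.6,-3.3],"yaw": -0.05,"claw": -0.5},
    {"delta_pos": [38.2,-15.6,-3.3],"yaw": -0.05,"claw": -0.5},
    {"delta_pos": [38.2,-15.6,-3.3],"yaw": -0.05,"claw": -0.5},
    {"delta_pos": [38.2,-15.6,-3.3],"yaw": -0.05,"claw": -0.5},
    {"delta_pos": [38.2,-15.6,-3.3],"yaw": -0.05,"claw": -0.5}
  ]
}}

```text
t: 5.65
tcp_pos: [341.5, 49.1, 298.5]
ee_rot: [0.004, 0.742, 0.67, -0.0]
force: [0.8, 0.7, 0.7]
finger_gap: 63.9
```

```bash
python3 -c "
from h import *
snap('5','side');snap('5','top');rel([340,60,300],-.1)
crop('side5','d1',275,110,100,90,7);crop('top5','d2',310,175,150,100,5.3);crop('top5','d3',350,200,34,34,16)"
```

```text
t 5.75 tcp [341.1  51.9 299. ] ang -0.093 gap 63.9 F [ 0.6 -0.3 -0.3] z [ 0.0062 -0.006  -1.    ]
delta [ 0.79 -0.18 -0.11] yaw 0.007
```

View pics/d1.png

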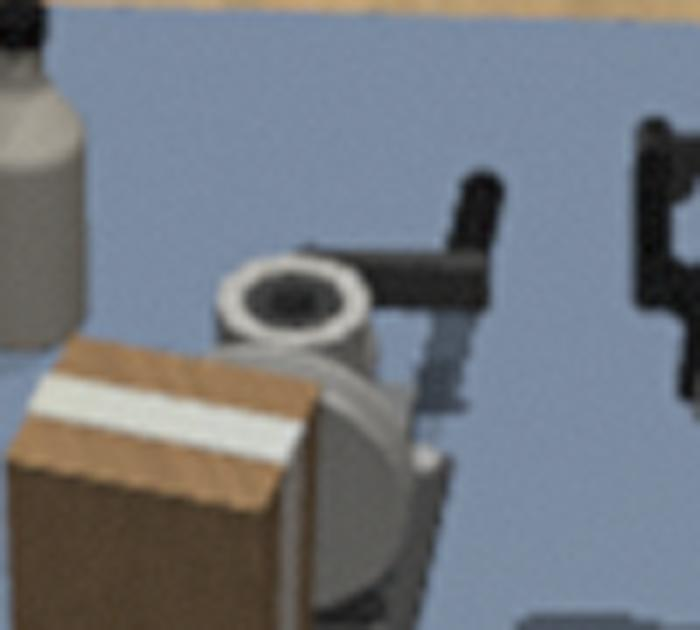

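View pics/d2.png

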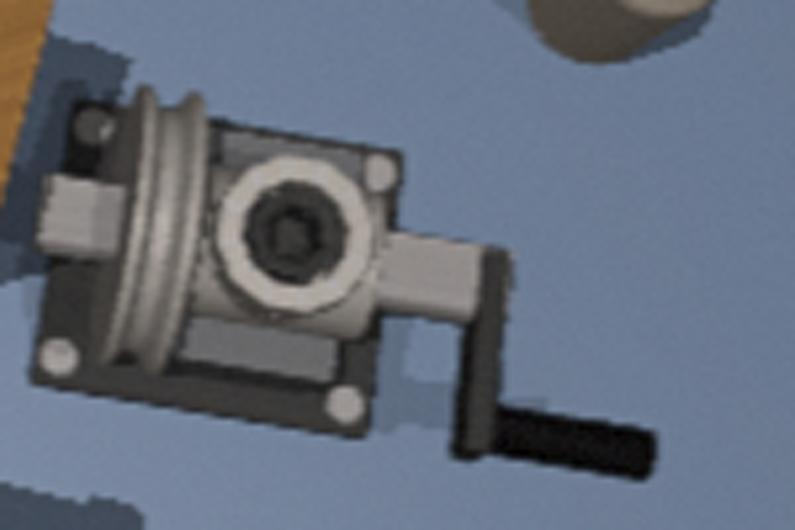

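View pics/d3.png

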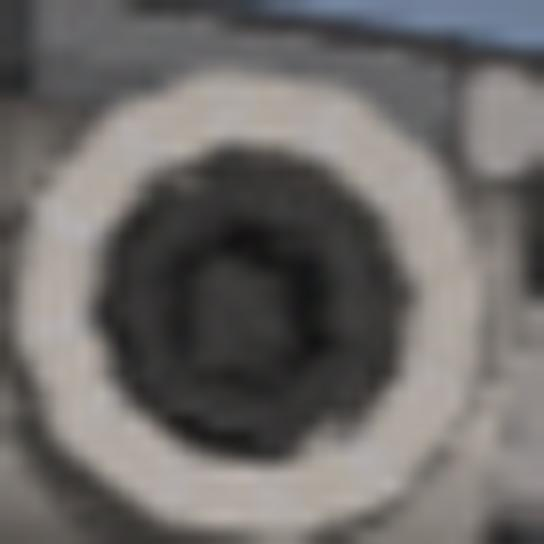

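```bash
python3 - <<'E'
from h import *
O=np.array([514.5,-215.8,0]);yaw=-.15
Rz=R.from_euler('z',yaw)
g=tri((275+483/7,110+182/7),(310+643/5.3,175+453/5.3));print("end",g, Rz.inv().apply(g-O))
g=tri((275+477/7,110+215/7),(310+578/5.3,175+439/5.3));print("mid?",g, Rz.inv().apply(g-O))
for th in(-.2,-.1,0,.1,.2):
    P=[O+Rz.apply([-60*np.cos(th),-y,80+60*np.sin(th)]) for y in(167.5,135,102.5)]
    s=(proj("side",P)-[275,110])*7; t=(proj("top",P)-[310,175])*5.3
    A=[O+Rz.apply([-r*np.cos(th),-97,80+r*np.sin(th)]) for r in(20,60)]
    a=proj("side",A);print(th,s.round(0).tolist(),t.round(0).tolist(),"armslope",((a[1]-a[0])[1]/(a[1]-a[0])[0]).round(3))
E
```

```text
end [ 431.78073985 -365.698537     91.95267612] [ -59.38985459 -160.57674976   91.95267612]
mid? [ 435.8752946  -338.68684369   92.96097844] [ -59.37785428 -133.25648604   92.96097844]
-0.2 [[480.0, 217.0], [470.0, 258.0], [459.0, 300.0]] [[641.0, 458.0], [564.0, 445.0], [487.0, 432.0]] armslope 0.291
-0.1 [[482.0, 206.0], [472.0, 247.0], [462.0, 289.0]] [[645.0, 460.0], [568.0, 447.0], [491.0, 433.0]] armslope 0.205
0 [[484.0, 195.0], [474.0, 236.0], [464.0, 278.0]] [[650.0, 460.0], [572.0, 446.0], [495.0, 433.0]] armslope 0.121
0.1 [[484.0, 184.0], [474.0, 225.0], [464.0, 267.0]] [[655.0, 458.0], [577.0, 445.0], [499.0, 432.0]] armslope 0.038
0.2 [[483.0, 173.0], [473.0, 214.0], [463.0, 256.0]] [[660.0, 455.0], [581.0, 442.0], [503.0, 429.0]] armslope -0.046
```

Both views put the handle about 7 mm too high, so the shaft is near 0.12 rad. I'll regrip for a small correction, and use the clear view now to average frames of the socket.

```bash
python3 - <<'E'
from h import *
ims=[read_camera("top").astype(float) for _ in range(14)]
m=np.mean(ims,0);np.save("topavg.npy",m)
c=m[205:233,352:382][:,:,::-1]
c=np.clip((c-20)*2.2,0,255).astype(np.uint8)
cv2.imwrite("pics/avg.png",cv2.resize(c,None,fx=20,fy=20,interpolation=cv2.INTER_CUBIC))
print(proj("top",[[514.5,-215.8,134]]),proj("top",[[514.5,-215.8,114]]))
O=np.array([514.5,-215.8,0]);Rz=R.from_euler('z',-.15)
rel(O+Rz.apply([-59.6,-134,200]),-.15)
E
```

```text
[[365.71942764 218.96512775]] [[363.91003052 220.19549839]]
t 6.45 tcp [342.9  47.3 299. ] ang -0.101 gap 64.0 F [-0.2  0.5  0. ] z [ 0.006 -0.007 -1.   ]
delta [-37.48  13.06  10.23] yaw 0.049
```

View pics/avg.png

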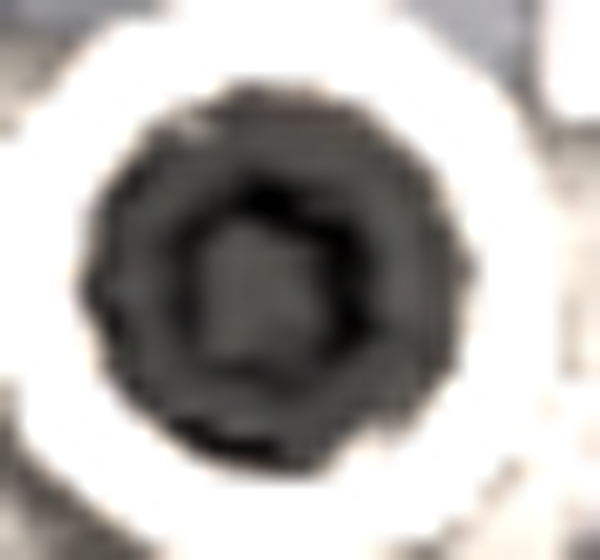

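```bash
cat > hexfit.py <<'E'
from h import *
m=np.load("topavg.npy").mean(2)
x0,y0,x1,y1=355,208,377,232
S=8
def hexa(af,z,a,O):
    r=af/np.sqrt(3); k=a+np.pi/6+np.arange(6)*np.pi/3
    return (proj("top",np.c_[O[0]+r*np.cos(k),O[1]+r*np.sin(k),np.full(6,z)])-[x0,y0]+.5)*S
def mask(p):
    i=np.zeros(((y1-y0)*S,(x1-x0)*S),np.uint8);cv2.fillPoly(i,[np.round(p).astype(np.int32)],1);return i.astype(float)
tgt=m[y0:y1,x0:x1]
def model(a,O,ch,sig=.6):
    A=hexa(18.2+ch,134,a,O);B=hexa(18.2,131 if ch else 134,a,O);C=hexa(18.2,114,a,O)
    mB=mask(B);fl=mask(C)*mB; regs=[fl]
    mA=mask(A)
    rest=mB*(1-fl)
    for i in range(6):
        j=(i+1)%6
        q=mask(np.array([B[i],B[j],C[j],C[i]]))*rest;regs.append(q);rest=rest*(1-q)
        if ch: regs.append(mask(np.array([A[i],A[j],B[j],B[i]])))
    regs.append(1-mA)
    cols=[cv2.resize(cv2.GaussianBlur(r,(0,0),sig*S),None,fx=1/S,fy=1/S,interpolation=cv2.INTER_AREA) for r in regs]
    return cols
yy,xx=np.mgrid[y0:y1,x0:x1];c=proj("top",[[514.5,-215.8,134]])[0]
w=(np.hypot(xx-c[0],yy-c[1])<7.5).astype(float)
def res(a,O,ch,sig=.6):
    X=np.stack([k.ravel() for k in model(a,O,ch,sig)],1);W=w.ravel()
    X=X*W[:,None];s,*_=np.linalg.lstsq(X.T@X+1e-2*np.eye(X.shape[1]),X.T@(tgt.ravel()*W),rcond=None)
    return np.sqrt((((X@s-tgt.ravel()*W))**2).sum()/W.sum()),s
if __name__=="__main__":
  for ch in(0,3,6):
    for a in np.arange(-.75,.31,.075):
        b=min((res(a,[514.5+dx,-215.8+dy],ch)[0],dx,dy) for dx in(-2,-1,0,1,2) for dy in(-2,-1,0,1,2))
        print(ch,round(a,3),np.round(b,2))
E
python3 hexfit.py
```

```text
0 -0.75 [6.04 1.   1.  ]
0 -0.675 [5.9 1.  1. ]
0 -0.6 [5.76 1.   1.  ]
0 -0.525 [5.63 1.   1.  ]
0 -0.45 [5.7 1.  1. ]
0 -0.375 [6.03 1.   1.  ]
0 -0.3 [6.09 1.   1.  ]
0 -0.225 [6.2 1.  1. ]
0 -0.15 [6.28 1.   1.  ]
0 -0.075 [6.32 1.   1.  ]
0 -0.0 [6.32 1.   1.  ]
0 0.075 [6.32 1.   1.  ]
0 0.15 [6.25 1.   1.  ]
0 0.225 [6.18 1.   1.  ]
0 0.3 [6.04 1.   1.  ]
3 -0.75 [3.95 1.   1.  ]
3 -0.675 [3.63 1.   1.  ]
3 -0.6 [3.32 1.   1.  ]
3 -0.525 [3.14 1.   1.  ]
3 -0.45 [3.13 1.   1.  ]
3 -0.375 [3.17 1.   1.  ]
3 -0.3 [3.41 1.   1.  ]
3 -0.225 [3.68 1.   1.  ]
3 -0.15 [3.89 1.   1.  ]
3 -0.075 [4.23 1.   1.  ]
3 -0.0 [4.31 1.   1.  ]
3 0.075 [4.4 1.  1. ]
3 0.15 [4.3 1.  1. ]
3 0.225 [4.16 1.   1.  ]
3 0.3 [3.96 1.   1.  ]
6 -0.75 [4.27 1.   0.  ]
6 -0.675 [4.08 1.   0.  ]
6 -0.6 [3.78 1.   0.  ]
6 -0.525 [3.62 1.   0.  ]
6 -0.45 [3.61 1.   0.  ]
6 -0.375 [3.4 1.  0. ]
6 -0.3 [3.53 1.   0.  ]
6 -0.225 [3.72 1.   0.  ]
6 -0.15 [4.05 1.   0.  ]Traceback (most recent call last):
  File "hexfit.py", line 32, in <module>
    b=min((res(a,[514.5+dx,-215.8+dy],ch)[0],dx,dy) for dx in(-2,-1,
[... 174 characters left out ...]
         ~~~^^^^^^^^^^^^^^^^^^^^^^^^^^^
  File "hexfit.py", line 26, in res
    X=np.stack([k.ravel() for k in model(a,O,ch,sig)],1);W=w.ravel()
                                   ~~~~~^^^^^^^^^^^^
  File "hexfit.py", line 12, in model
    A=hexa(18.2+ch,134,a,O);B=hexa(18.2,131 if ch else 134,a,O);C=hexa(18.2,114,a,O)
  File "hexfit.py", line 7, in hexa
    return (proj("top",np.c_[O[0]+r*np.cos(k),O[1]+r*np.sin(k),np.full(6,z)])-[x0,y0]+.5)*S
            ~~~~^^^^^^^^^^^^^^^^^^^^^^^^^^^^^^^^^^^^^^^^^^^^^^^^^^^^^^^^^^^^^
  File "h.py", line 11, in proj
    p=camera_params(n); c=rot(p['attitude']).inv().apply(np.asarray(P,float)-p['eye'])
ValueError: time passes only in moves, steps and waits
```

The fit gives a hex angle of about -0.4 rad, which is near the top of the allowed range (-0.15 - 0.25). I'll use -0.38. I'll also cache the camera parameters, then correct the crank.

```bash
python3 - <<'E'
from rig import camera_params
import pickle
pickle.dump({n:camera_params(n) for n in("side","top")},open("cam.pkl","wb"))
E
sed -i 's/^from rig import \*/from rig import observe,read_camera,close_job\nimport pickle\nCAM=pickle.load(open("cam.pkl","rb"))\ncamera_params=lambda n:CAM[n]/' h.py
python3 - <<'E'
from h import *
O=np.array([514.8,-215.5,0]);Rz=R.from_euler('z',-.15)
rel(O+Rz.apply([-59.6,-134,180]),-.15)
E
```

```text
t 6.45 tcp [342.9  47.3 299. ] ang -0.101 gap 64.0 F [-0.2  0.5  0. ] z [ 0.006 -0.007 -1.   ]
delta [-37.43  13.07  12.23] yaw 0.049
```

Request:
{"method": "move_arm", "body": {
  "deltas": [
    {"delta_pos": [-37.4,13.1,12.2],"yaw": 0.049,"claw": -0.5},
    {"delta_pos": [-37.4,13.1,12.2],"yaw": 0.049,"claw": -0.5},
    {"delta_pos": [-37.4,13.1,12.2],"yaw": 0.049,"claw": -0.5},
    {"delta_pos": [-37.4,13.1,12.2],"yaw": 0.049,"claw": -0.5},
    {"delta_pos": [-37.4,13.1,12.2],"yaw": 0.049,"claw": -0.5},
    {"delta_pos": [-37.4,13.1,12.2],"yaw": 0.049,"claw": -0.5},
    {"delta_pos": [-37.4,13.1,12.2],"yaw": 0.049,"claw": -0.5},
    {"delta_pos": [-37.4,13.1,12.2],"yaw": 0.049,"claw": -0.5}
  ]
}}

```text
t: 7.25
tcp_pos: [433.0, -327.1, 183.7]
ee_rot: [0.005, 0.758, 0.652, 0.0]
force: [0.9, 0.6, 0.7]
finger_gap: 64.2
```

Request:
{"method": "move_arm", "body": {
  "deltas": [
    {"delta_pos": [0,0,0],"yaw": 0,"claw": -0.5}
  ]
}}

```text
t: 7.35
tcp_pos: [432.5, -331.0, 180.6]
ee_rot: [0.003, 0.759, 0.651, -0.0]
force: [-0.8, 1.3, -0.7]
finger_gap: 63.8
```

```bash
python3 - <<'E'
from h import *
O=np.array([514.8,-215.5,0]);Rz=R.from_euler('z',-.15)
rel(O+Rz.apply([-59.6,-134,87]),-.15)
E
```

```text
t 7.35 tcp [ 432.5 -331.   180.6] ang -0.154 gap 63.8 F [-0.8  1.3 -0.7] z [ 0.0035 -0.0048 -1.    ]
delta [-0.71  0.41  9.37] yaw -0.004
```

Request:
{"method": "move_arm", "body": {
  "deltas": [
    {"delta_pos": [-0.7,0.4,4],"yaw": 0,"claw": -0.5},
    {"delta_pos": [-0.7,0.4,8],"yaw": 0,"claw": -0.5},
    {"delta_pos": [-0.7,0.4,9.4],"yaw": 0,"claw": -0.5},
    {"delta_pos": [-0.7,0.4,9.4],"yaw": 0,"claw": -0.5},
    {"delta_pos": [-0.7,0.4,9.4],"yaw": 0,"claw": 1},
    {"delta_pos": [-0.7,0.4,9.4],"yaw": 0,"claw": 1},
    {"delta_pos": [-0.7,0.4,9.4],"yaw": 0,"claw": 1},
    {"delta_pos": [-0.7,0.4,9.4],"yaw": 0,"claw": 1}
  ],
  "newtons": 35
}}

```text
t: 8.15
tcp_pos: [436.4, -339.3, 87.9]
ee_rot: [0.004, 0.759, 0.651, -0.0]
force: [1.8, 1.4, 4.6]
finger_gap: 20.8
```

```bash
python3 - <<'E'
from h import *
O=np.array([514.8,-215.5,0]);Rz=R.from_euler('z',-.15)
rel(O+Rz.apply([-60,-134,80]),-.15)
E
```

```text
t 8.15 tcp [ 436.4 -339.3   87.9] ang -0.154 gap 20.8 F [1.8 1.4 4.6] z [ 0.0055 -0.0066 -1.    ]
delta [ 0.02 -0.1   0.79] yaw -0.004
```

Request:
{"method": "move_arm", "body": {
  "deltas": [
    {"delta_pos": [0,-0.05,0.3],"yaw": 0,"claw": 1},
    {"delta_pos": [0,-0.1,0.6],"yaw": 0,"claw": 1},
    {"delta_pos": [0,-0.1,0.9],"yaw": 0,"claw": 1},
    {"delta_pos": [0,-0.1,0.9],"yaw": 0,"claw": 1},
    {"delta_pos": [0,-0.1,0.9],"yaw": 0,"claw": 1}
  ]
}}

```text
t: 8.65
tcp_pos: [436.0, -339.3, 79.9]
ee_rot: [0.005, 0.759, 0.651, 0.0]
force: [2.1, 3.0, 5.5]
finger_gap: 21.2
```

Request:
{"method": "move_arm", "body": {
  "deltas": [
    {"delta_pos": [0,0,0],"yaw": 0,"claw": -0.5},
    {"delta_pos": [0,0,0],"yaw": 0,"claw": -0.5},
    {"delta_pos": [0,0,0],"yaw": 0,"claw": -0.5},
    {"delta_pos": [0,0,-5],"yaw": 0,"claw": -0.5},
    {"delta_pos": [0,0,-10],"yaw": 0,"claw": -0.5},
    {"delta_pos": [0,0,-15],"yaw": 0,"claw": -0.5},
    {"delta_pos": [0,0,-18],"yaw": 0,"claw": -0.5},
    {"delta_pos": [0,0,-18],"yaw": 0,"claw": -0.5}
  ]
}}

```text
t: 9.45
tcp_pos: [435.5, -338.9, 264.3]
ee_rot: [0.009, 0.759, 0.651, 0.0]
force: [-0.1, 0.3, -1.6]
finger_gap: 63.6
```

```bash
python3 -c "
from h import *
rel([400,150,250],-.1)"
```

```text
t 9.45 tcp [ 435.5 -338.9  264.3] ang -0.154 gap 63.6 F [-0.1  0.3 -1.6] z [ 0.0124 -0.0139 -0.9998]
delta [ 47.78 -11.02   0.7 ] yaw -0.054
```

Request:
{"method": "move_arm", "body": {
  "deltas": [
    {"delta_pos": [47.8,-11,-1],"yaw": -0.05,"claw": -0.5},
    {"delta_pos": [47.8,-11,-1],"yaw": -0.05,"claw": -0.5},
    {"delta_pos": [47.8,-11,-1],"yaw": -0.05,"claw": -0.5},
    {"delta_pos": [47.8,-11,-1],"yaw": -0.05,"claw": -0.5},
    {"delta_pos": [47.8,-11,-1],"yaw": -0.05,"claw": -0.5},
    {"delta_pos": [47.8,-11,-1],"yaw": -0.05,"claw": -0.5},
    {"delta_pos": [47.8,-11,-1],"yaw": -0.05,"claw": -0.5},
    {"delta_pos": [47.8,-11,-1],"yaw": -0.05,"claw": -0.5}
  ]
}}

```text
t: 10.25
tcp_pos: [405.4, 62.8, 264.9]
ee_rot: [0.009, 0.743, 0.669, -0.001]
force: [1.4, -1.2, 0.1]
finger_gap: 64.3
```

```bash
python3 -c "
from h import *
snap('6','side');snap('6','top');rel([473.5,236.5,220],-.1)
crop('side6','d1',275,110,100,90,7);crop('top6','d2',310,175,150,100,5.3);crop('top6','d3',110,150,140,110,5.4)"
```

```text
t 10.35 tcp [405.   65.7 265. ] ang -0.097 gap 64.0 F [ 0.  -0.2 -0.2] z [ 0.011  -0.0127 -0.9999]
delta [17.71  5.11  4.36] yaw 0.003
```

View pics/d1.png

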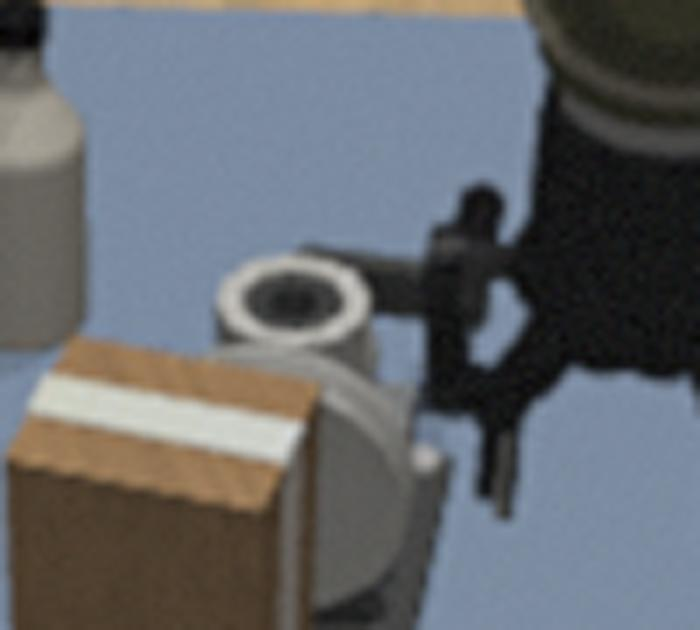

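View pics/d2.png

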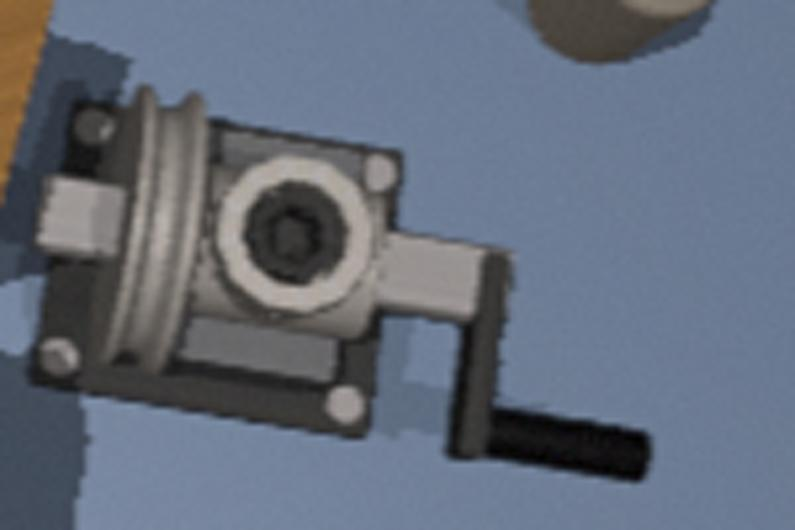

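View pics/d3.png

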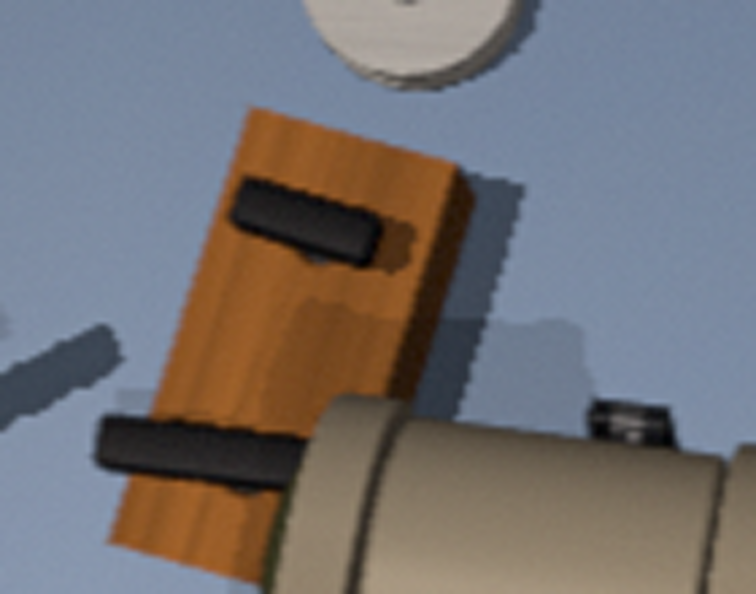

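The crank now reads about 0: the handle end in top crop (650,455) matches the prediction for 0, and the side view moved down as expected. Next is the key, the long bar at crop (200,450).

Request:
{"method": "move_arm", "body": {
  "deltas": [
    {"delta_pos": [17.7,5.1,0],"yaw": 0.0,"claw": -0.5},
    {"delta_pos": [17.7,5.1,2],"yaw": 0.0,"claw": -0.5},
    {"delta_pos": [17.7,5.1,4.4],"yaw": 0.0,"claw": -0.5},
    {"delta_pos": [17.7,5.1,4.4],"yaw": 0.0,"claw": -0.5},
    {"delta_pos": [17.7,5.1,4.4],"yaw": 0.0,"claw": -0.5},
    {"delta_pos": [17.7,5.1,4.4],"yaw": 0.0,"claw": -0.5}
  ]
}}

```text
t: 10.95
tcp_pos: [473.1, 236.0, 218.2]
ee_rot: [0.008, 0.74, 0.672, -0.002]
force: [1.2, -0.2, 0.3]
finger_gap: 63.7
```

```bash
python3 -c "
from h import *
snap('7','side');rel([473.5,236.5,117],-.1)
crop('side7','d1',240,200,130,120,5.5)"
```

```text
t 11.0 tcp [473.3 235.5 219.1] ang -0.097 gap 63.9 F [ 0.6 -0.3  0.8] z [ 0.01   -0.0133 -0.9999]
delta [ 0.23 -0.11 10.21] yaw 0.003
```

View pics/d1.png

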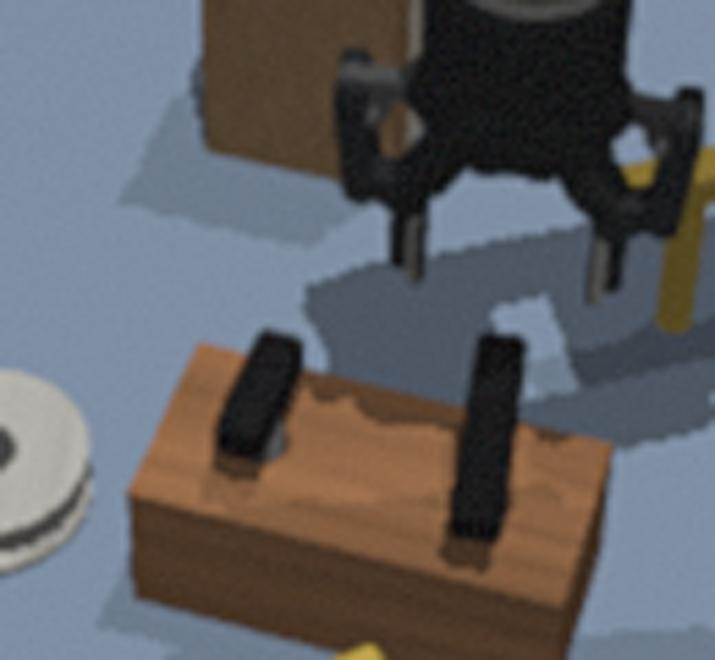

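The jaws straddle the long bar at crop (488,435). I'll descend and grip.

Request:
{"method": "move_arm", "body": {
  "deltas": [
    {"delta_pos": [0.1,-0.1,4],"yaw": 0.0,"claw": -0.5},
    {"delta_pos": [0.15,-0.1,8],"yaw": 0.0,"claw": -0.5},
    {"delta_pos": [0.2,-0.1,10.2],"yaw": 0.0,"claw": -0.5},
    {"delta_pos": [0.2,-0.1,10.2],"yaw": 0.0,"claw": 0.2},
    {"delta_pos": [0.2,-0.1,10.2],"yaw": 0.0,"claw": 1},
    {"delta_pos": [0.2,-0.1,10.2],"yaw": 0.0,"claw": 1},
    {"delta_pos": [0.2,-0.1,10.2],"yaw": 0.0,"claw": 1},
    {"delta_pos": [0.2,-0.1,10.2],"yaw": 0.0,"claw": 1}
  ],
  "newtons": 60
}}

```text
t: 11.8
tcp_pos: [474.4, 236.1, 119.3]
ee_rot: [0.009, 0.741, 0.672, 0.001]
force: [-0.9, -0.6, 7.4]
finger_gap: 21.0
```

```bash
python3 -c "
from h import *
snap('8','side');rel([473.5,236.5,210],-.1);print(observe()['moment'])
crop('side8','d1',240,200,130,120,5.5)"
```

```text
t 11.85 tcp [474.4 236.2 119.3] ang -0.097 gap 21.0 F [-1.3 -1.4  7.2] z [ 0.0134 -0.0128 -0.9998]
delta [-0.08  0.04 -9.07] yaw 0.003
[-0.27059884  0.43662919 -0.00459332]
```

View pics/d1.png

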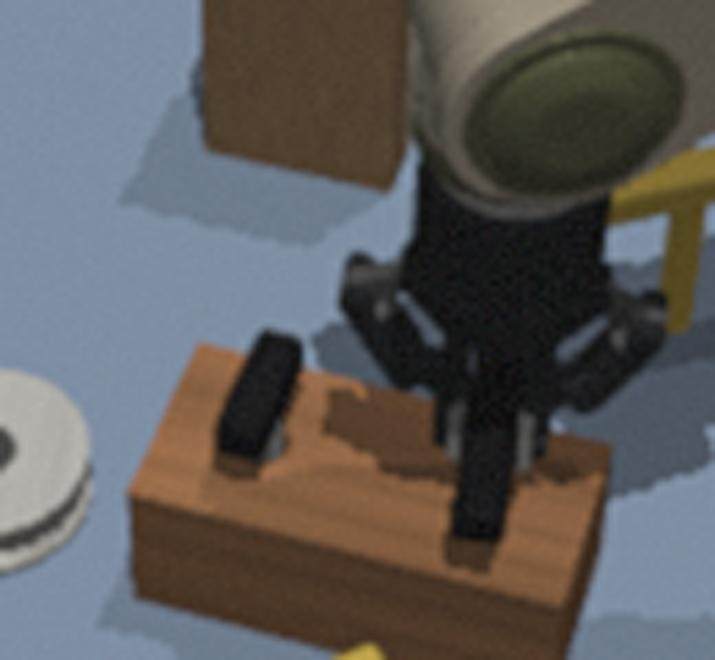

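Gripped, with the gap at 21 mm. Now I'll lift.

Request:
{"method": "move_arm", "body": {
  "deltas": [
    {"delta_pos": [0,0,-3],"yaw": 0.0,"claw": 1},
    {"delta_pos": [0,0,-7],"yaw": 0.0,"claw": 1},
    {"delta_pos": [0,0,-11],"yaw": 0.0,"claw": 1},
    {"delta_pos": [0,0,-15],"yaw": 0.0,"claw": 1},
    {"delta_pos": [0,0,-19.5],"yaw": 0.0,"claw": 1},
    {"delta_pos": [0,0,-19.5],"yaw": 0.0,"claw": 1},
    {"delta_pos": [0,0,-19.5],"yaw": 0.0,"claw": 1}
  ]
}}

```text
t: 12.55
tcp_pos: [471.6, 238.6, 315.0]
ee_rot: [0.01, 0.741, 0.672, 0.001]
force: [-0.9, -0.0, -3.3]
finger_gap: 20.8
```

```bash
python3 -c "
from h import *
snap('9','side');snap('9','top');rel([420,0,315],-.1)
crop('side9','d1',240,170,130,120,5.5);crop('top9','d2',90,160,170,110,4.6)"
```

```text
t 12.65 tcp [471.3 238.4 313. ] ang -0.097 gap 21.1 F [ 0.4 -1.  -3.1] z [ 0.011  -0.0135 -0.9998]
delta [-24.23  -2.79   0.07] yaw 0.003
```

View pics/d1.png

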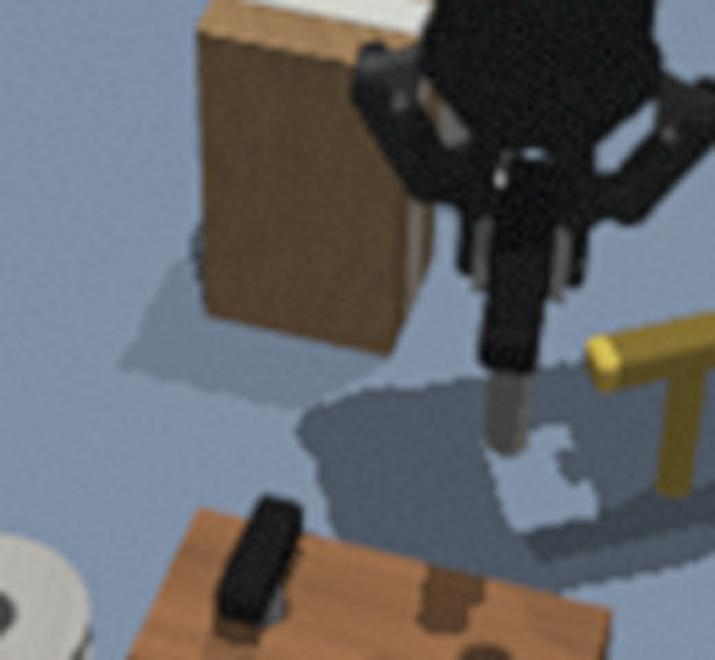

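View pics/d2.png

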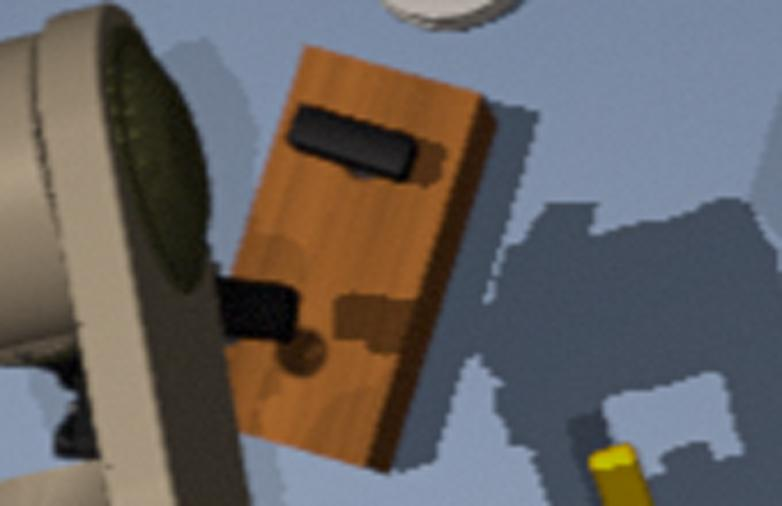

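```bash
python3 - <<'E'
from h import *
print("hole",at("top",90+302/4.6,160+352/4.6,75), "side", at("side",240+487/5.5,170+655/5.5,75))
t=np.array([471.3,238.4,313]); 
P=[t+[0,0,-104.3],t+[0,0,-3.3]+np.array([np.sin(.1)*50,np.cos(.1)*50,10]),t+[0,0,-3.3]+np.array([np.sin(.1)*50,np.cos(.1)*50,-10]),t+[0,0,-3.3]+np.array([-np.sin(.1)*50,-np.cos(.1)*50,10])]
print(((proj("side",P)-[240,170])*5.5).round(0).tolist()); print(((proj("top",P)-[90,160])*4.6).round(0).tolist())
E
python3 - <<'E'
import sys;sys.path.insert(0,'.')
from h import *
E
```

```text
hole [474.35521884 237.72310491  75.        ] side [473.44884511 235.80418726  75.        ]
[[507.0, 445.0], [507.0, 334.0], [505.0, 373.0], [535.0, 149.0]]
[[235.0, 328.0], [36.0, 280.0], [52.0, 287.0], [298.0, 312.0]]
```

Request:
{"method": "move_arm", "body": {
  "deltas": [
    {"delta_pos": [-24.2,-2.8,-0.5],"yaw": 0.1,"claw": 1},
    {"delta_pos": [-24.2,-2.8,-0.5],"yaw": 0.2,"claw": 1},
    {"delta_pos": [-24.2,-2.8,-0.5],"yaw": 0.283,"claw": 1},
    {"delta_pos": [-24.2,-2.8,-0.5],"yaw": 0.283,"claw": 1},
    {"delta_pos": [-24.2,-2.8,-0.5],"yaw": 0.283,"claw": 1},
    {"delta_pos": [-24.2,-2.8,-0.5],"yaw": 0.283,"claw": 1},
    {"delta_pos": [-24.2,-2.8,-0.5],"yaw": 0.283,"claw": 1},
    {"delta_pos": [-24.2,-2.8,-0.5],"yaw": 0.283,"claw": 1}
  ]
}}

```text
t: 13.45
tcp_pos: [419.8, 1.2, 320.0]
ee_rot: [0.008, 0.828, 0.561, 0.0]
force: [-0.5, -0.1, -1.9]
finger_gap: 21.0
```

```bash
python3 -c "
from h import *
rel([515,-215.4,310],-.38)
print(at('top',292,230,190),at('top',319,178,190))"
```

```text
t 13.45 tcp [419.8   1.2 320. ] ang -0.379 gap 21.0 F [-0.5 -0.1 -1.9] z [ 0.0097 -0.0128 -0.9999]
delta [-16.59  16.85   1.37] yaw 0.001
[481.6951959  -57.22228165 190.        ] [ 588.76831399 -110.79548604  190.        ]
```

Request:
{"method": "move_arm", "body": {
  "deltas": [
    {"delta_pos": [-16.6,16.85,1.0],"yaw": 0,"claw": 1},
    {"delta_pos": [-16.6,16.85,1.0],"yaw": 0,"claw": 1},
    {"delta_pos": [-16.6,16.85,1.0],"yaw": 0,"claw": 1},
    {"delta_pos": [-16.6,16.85,1.0],"yaw": 0,"claw": 1},
    {"delta_pos": [-16.6,16.85,1.0],"yaw": 0,"claw": 1},
    {"delta_pos": [-16.6,16.85,1.0],"yaw": 0,"claw": 1},
    {"delta_pos": [-16.6,16.85,1.0],"yaw": 0,"claw": 1},
    {"delta_pos": [-16.6,16.85,1.0],"yaw": 0,"claw": 1}
  ]
}}

```text
t: 14.25
tcp_pos: [515.2, -213.9, 313.5]
ee_rot: [0.008, 0.827, 0.562, 0.0]
force: [-0.4, 0.9, -2.4]
finger_gap: 21.1
```

```bash
python3 -c "
from h import *
rel([515,-215.4,252],-.38)"
```

```text
t 14.25 tcp [ 515.2 -213.9  313.5] ang -0.377 gap 21.1 F [-0.4  0.9 -2.4] z [ 0.0094 -0.0123 -0.9999]
delta [-0.1  -0.04  6.16] yaw 0.003
```

Request:
{"method": "move_arm", "body": {
  "deltas": [
    {"delta_pos": [-0.1,0,3],"yaw": 0,"claw": 1},
    {"delta_pos": [-0.1,0,6.1],"yaw": 0,"claw": 1},
    {"delta_pos": [-0.1,0,6.1],"yaw": 0,"claw": 1},
    {"delta_pos": [-0.1,0,6.1],"yaw": 0,"claw": 1}
  ]
}}

```text
t: 14.65
tcp_pos: [515.7, -214.8, 253.8]
ee_rot: [0.008, 0.827, 0.563, 0.001]
force: [-0.2, -0.2, -2.3]
finger_gap: 20.9
```

```bash
python3 -c "
from h import *
snap('10','side');snap('10','top');rel([515,-215.4,252],-.38)
crop('side10','d1',270,80,100,90,7);crop('top10','d2',310,175,110,90,6)
t=observe()['tcp_pos'];print(((proj('side',[t-[0,0,104.3],[515,-215.4,134]])-[270,80])*7).round(0).tolist())"
```

```text
t 14.75 tcp [ 516.  -215.4  254.7] ang -0.376 gap 21.0 F [ 0.4 -1.1 -2.6] z [ 0.0122 -0.0142 -0.9998]
delta [-0.03 -0.1   0.27] yaw 0.004
[[325.0, 477.0], [326.0, 509.0]]
```

View pics/d1.png

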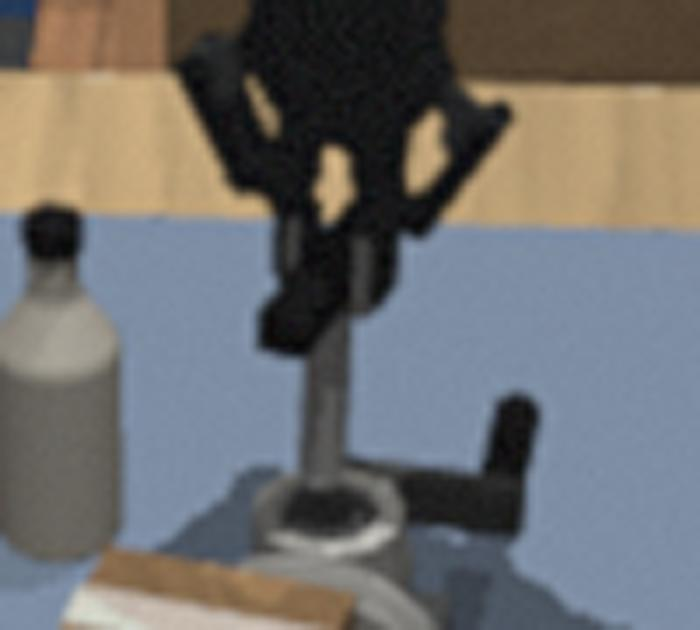

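View pics/d2.png

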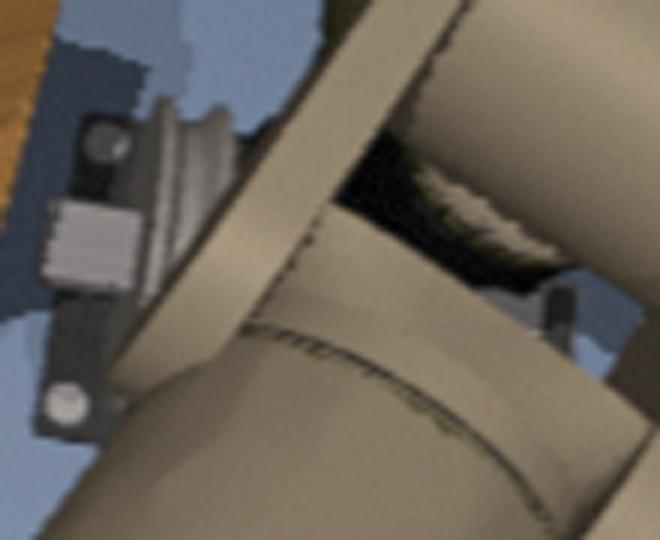

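```bash
python3 - <<'E'
from h import *
m=np.mean([read_camera("side").astype(float) for _ in range(8)],0)
np.save("s10.npy",m)
c=np.clip(m[130:165,295:340][:,:,::-1]*1.6,0,255).astype(np.uint8)
cv2.imwrite("pics/e.png",cv2.resize(c,None,fx=17,fy=17,interpolation=cv2.INTER_CUBIC))
g=m.mean(2)
for v in range(132,160,2): print(v,g[v,300:338].round(0).astype(int).tolist())
t=observe()['tcp_pos'];print(t,proj('side',[t-[0,0,104.3],t-[-1.3,1.5,104.3],[514.5,-215.6,134],t]))
E
```

```text
132 [144, 143, 143, 144, 143, 144, 144, 145, 146, 147, 148, 148, 136, 99, 66, 65, 67, 67, 64, 79, 125, 147, 145, 144, 143, 144, 143, 144, 144, 143, 143, 144, 143, 144, 144, 144, 144, 144]
134 [144, 144, 144, 143, 144, 145, 144, 144, 143, 144, 145, 147, 133, 95, 65, 65, 66, 66, 63, 82, 127, 146, 145, 144, 144, 143, 143, 144, 144, 144, 144, 144, 144, 143, 144, 144, 144, 144]
136 [144, 144, 144, 144, 144, 144, 143, 144, 143, 143, 145, 146, 132, 92, 64, 66, 75, 79, 68, 88, 130, 146, 144, 144, 144, 144, 144, 143, 144, 144, 143, 144, 144, 144, 143, 144, 144, 144]
138 [143, 144, 143, 144, 144, 144, 143, 144, 144, 144, 145, 146, 128, 88, 64, 71, 83, 82, 70, 96, 134, 146, 144, 144, 144, 144, 144, 144, 144, 144, 144, 144, 144, 144, 144, 144, 144, 145]
140 [144, 144, 145, 144, 143, 144, 144, 144, 143, 145, 145, 146, 123, 83, 64, 78, 88, 86, 74, 100, 135, 146, 144, 144, 144, 144, 144, 144, 143, 144, 144, 143, 143, 143, 144, 144, 144, 145]
142 [144, 144, 144, 143, 144, 144, 144, 144, 143, 144, 145, 146, 121, 80, 67, 81, 88, 87, 75, 109, 140, 146, 144, 144, 144, 144, 144, 144, 144, 144, 143, 144, 
[... 854 characters left out ...]
29, 30, 31, 30, 30, 29, 30, 31, 32]
154 [86, 87, 87, 88, 88, 82, 79, 84, 86, 80, 57, 41, 49, 46, 37, 32, 32, 31, 33, 42, 59, 68, 63, 101, 120, 114, 110, 81, 44, 39, 36, 32, 36, 37, 35, 31, 29, 29]
156 [88, 88, 87, 88, 88, 82, 72, 83, 108, 127, 135, 136, 120, 99, 85, 78, 75, 69, 85, 98, 112, 145, 177, 189, 179, 158, 122, 88, 84, 89, 90, 86, 96, 105, 98, 107, 97, 74]
158 [87, 87, 87, 87, 87, 81, 72, 72, 77, 89, 112, 130, 140, 148, 151, 153, 169, 184, 179, 169, 164, 158, 150, 131, 100, 83, 78, 77, 81, 85, 88, 88, 88, 87, 88, 90, 89, 88]
[ 515.40437374 -215.61461858  252.75198282] [[316.6006255  148.60620909]
 [316.16315545 148.2844271 ]
 [316.77573783 152.68534985]
 [317.64548391 117.59218562]]
```

View pics/e.png

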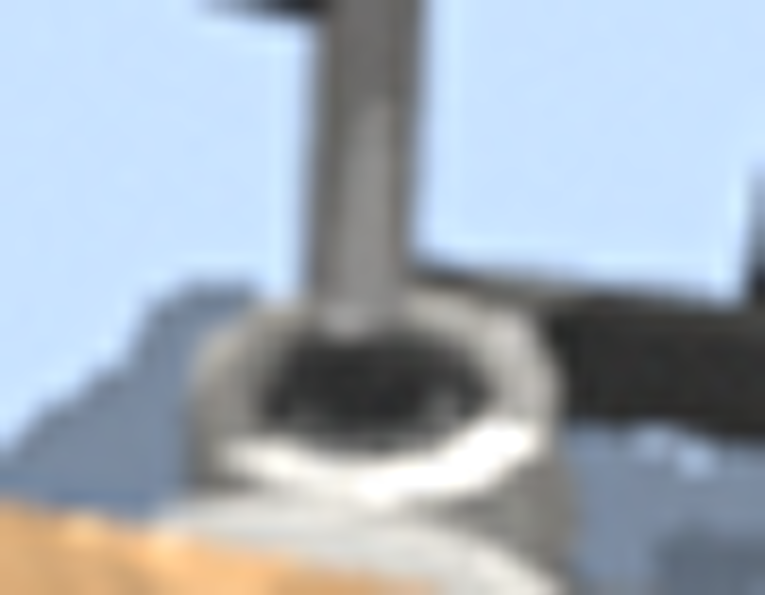

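The side view puts the tip about 1.2 px (3.5 mm) to +x of the socket centre, in part from a slight tool tilt. I'll correct that, then lower while watching the force.

Request:
{"method": "move_arm", "body": {
  "deltas": [
    {"delta_pos": [0,-0.38,0],"yaw": 0,"claw": 1},
    {"delta_pos": [0,-0.38,0.5],"yaw": 0,"claw": 1},
    {"delta_pos": [0,-0.38,1.0],"yaw": 0,"claw": 1},
    {"delta_pos": [0,-0.38,1.5],"yaw": 0,"claw": 1},
    {"delta_pos": [0,-0.38,1.8],"yaw": 0,"claw": 1},
    {"delta_pos": [0,-0.38,1.8],"yaw": 0,"claw": 1}
  ],
  "newtons": 80
}}

```text
t: 15.75
tcp_pos: [512.0, -214.5, 234.2]
ee_rot: [0.008, 0.827, 0.562, 0.0]
force: [-0.0, -0.1, -3.8]
finger_gap: 20.4
```

```bash
python3 - <<'E'
from h import *
m=np.mean([read_camera("side").astype(float) for _ in range(4)],0)
c=np.clip(m[130:165,295:340][:,:,::-1]*1.6,0,255).astype(np.uint8)
cv2.imwrite("pics/e2.png",cv2.resize(c,None,fx=17,fy=17,interpolation=cv2.INTER_CUBIC))
rel([515,-215,218],-.38)
E
```

```text
t 15.95 tcp [ 512.1 -214.4  234.8] ang -0.377 gap 20.4 F [-0.8  0.1 -2.6] z [ 0.0098 -0.0125 -0.9999]
delta [0.07 0.26 1.69] yaw 0.003
```

View pics/e2.png

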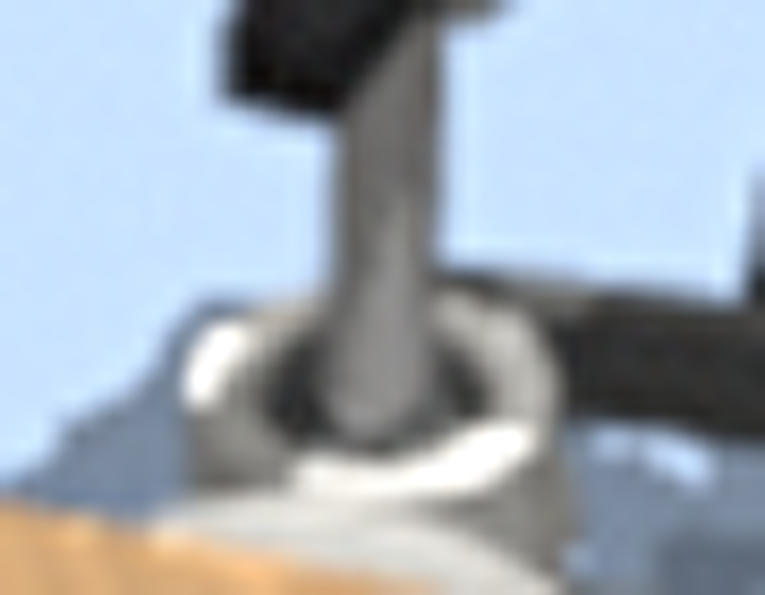

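The tip is centred at about (372,400), within the screw disc, and nothing is touching yet. I'll keep lowering.

Request:
{"method": "move_arm", "body": {
  "deltas": [
    {"delta_pos": [0,0,0.2],"yaw": 0,"claw": 1},
    {"delta_pos": [0,0,0.4],"yaw": 0,"claw": 1},
    {"delta_pos": [0,0,0.6],"yaw": 0,"claw": 1},
    {"delta_pos": [0,0,0.7],"yaw": 0,"claw": 1}
  ]
}}

```text
t: 16.35
tcp_pos: [512.8, -215.7, 229.3]
ee_rot: [0.01, 0.827, 0.562, 0.001]
force: [-1.0, -4.7, 10.6]
finger_gap: 20.5
```

```bash
python3 -c "
from h import *
rel([515,-215,218],-.38);print(observe()['moment'])"
```

```text
t 16.35 tcp [ 512.8 -215.7  229.3] ang -0.377 gap 20.5 F [-1.  -4.7 10.6] z [ 0.0128 -0.0163 -0.9998]
delta [0.16 0.16 1.13] yaw 0.003
[-1.04551118  0.17534038 -0.03182024]
```

The contact pushes the tool to -y, so the tip is about 2 mm too far to +y. I'll back off, shift it and lower again.

Request:
{"method": "move_arm", "body": {
  "deltas": [
    {"delta_pos": [0,0,-0.3],"yaw": 0,"claw": 1},
    {"delta_pos": [-0.15,0.05,-0.3],"yaw": 0,"claw": 1},
    {"delta_pos": [-0.15,0.05,0],"yaw": 0,"claw": 1},
    {"delta_pos": [-0.15,0.05,0.2],"yaw": 0,"claw": 1},
    {"delta_pos": [-0.15,0.05,0.4],"yaw": 0,"claw": 1},
    {"delta_pos": [-0.15,0.05,0.5],"yaw": 0,"claw": 1}
  ]
}}

```text
t: 16.95
tcp_pos: [512.6, -217.3, 223.8]
ee_rot: [0.01, 0.827, 0.562, 0.001]
force: [0.2, -0.3, -2.5]
finger_gap: 20.8
```

```bash
python3 -c "
from h import *
rel([515,-215,218],-.38);print(observe()['moment'])"
```

```text
t 16.95 tcp [ 512.6 -217.3  223.8] ang -0.377 gap 20.8 F [ 0.2 -0.3 -2.5] z [ 0.012  -0.0158 -0.9998]
delta [0.3  0.13 0.58] yaw 0.003
[-0.06019326  0.04100808 -0.04788137]
```

It is going in with no force, so I'll continue to the floor.

Request:
{"method": "move_arm", "body": {
  "deltas": [
    {"delta_pos": [0,0,0.2],"yaw": 0,"claw": 1},
    {"delta_pos": [0,0,0.4],"yaw": 0,"claw": 1},
    {"delta_pos": [0,0,0.55],"yaw": 0,"claw": 1},
    {"delta_pos": [0,0,0.55],"yaw": 0,"claw": 1}
  ]
}}

```text
t: 17.35
tcp_pos: [512.7, -217.3, 218.5]
ee_rot: [0.01, 0.827, 0.562, 0.001]
force: [-0.1, 0.4, -1.9]
finger_gap: 20.5
```

```bash
python3 -c "
from h import *
snap('12','side');rel([515,-215,218],-.38);print(observe()['moment'])
crop('side12','d1',270,80,100,90,7)"
```

```text
t 17.4 tcp [ 512.7 -217.4  218.5] ang -0.377 gap 20.5 F [-0.9 -0.5 -1.2] z [ 0.0123 -0.0159 -0.9998]
delta [0.3  0.12 0.05] yaw 0.003
[0.05513116 0.09364386 0.07743061]
```

View pics/d1.png

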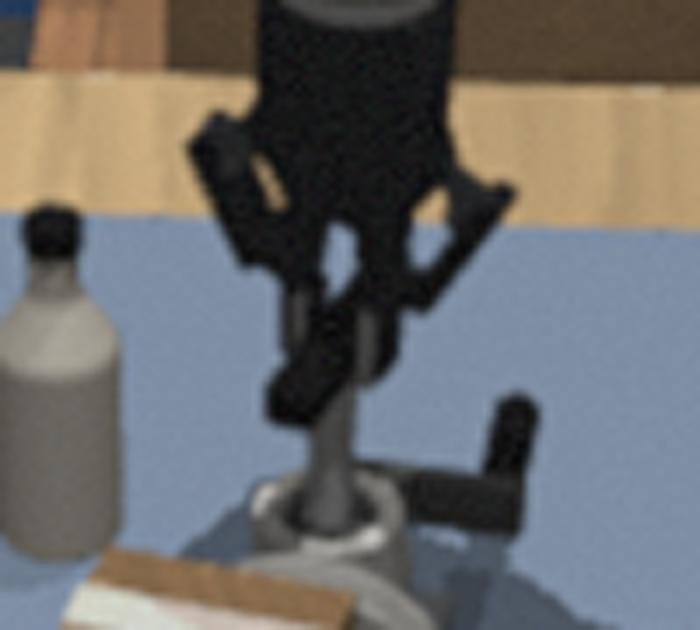

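Seated: TCP z is 218.5, so the tip is at about 114 mm. I'll turn clockwise in steps, watching force and moment.

Request:
{"method": "move_arm", "body": {
  "deltas": [
    {"delta_pos": [0,0,0.05],"yaw": 0.05,"claw": 1},
    {"delta_pos": [0.01,-0.03,0.08],"yaw": 0.15,"claw": 1},
    {"delta_pos": [0.01,-0.05,0.08],"yaw": 0.25,"claw": 1},
    {"delta_pos": [0.02,-0.06,0.08],"yaw": 0.35,"claw": 1},
    {"delta_pos": [0.02,-0.08,0.08],"yaw": 0.45,"claw": 1},
    {"delta_pos": [0.03,-0.1,0.08],"yaw": 0.55,"claw": 1},
    {"delta_pos": [0.03,-0.1,0.08],"yaw": 0.55,"claw": 1}
  ],
  "newtons": 110
}}

```text
t: 18.1
tcp_pos: [511.0, -216.2, 218.4]
ee_rot: [0.009, 0.949, 0.315, 0.002]
force: [-6.6, 3.4, 7.6]
finger_gap: 20.2
```

```bash
python3 -c "
from h import *
snap('13','side');rel([515,-215,218],-.38);print(observe()['moment'])
crop('side13','d1',270,80,100,90,7)"
```

```text
t 18.15 tcp [ 511.  -216.2  218.4] ang -0.927 gap 20.1 F [-7.5  3.7  7.6] z [ 0.0098 -0.0148 -0.9998]
delta [0.39 0.14 0.04] yaw -0.547
[0.83645672 1.79031695 0.00742706]
```

View pics/d1.png

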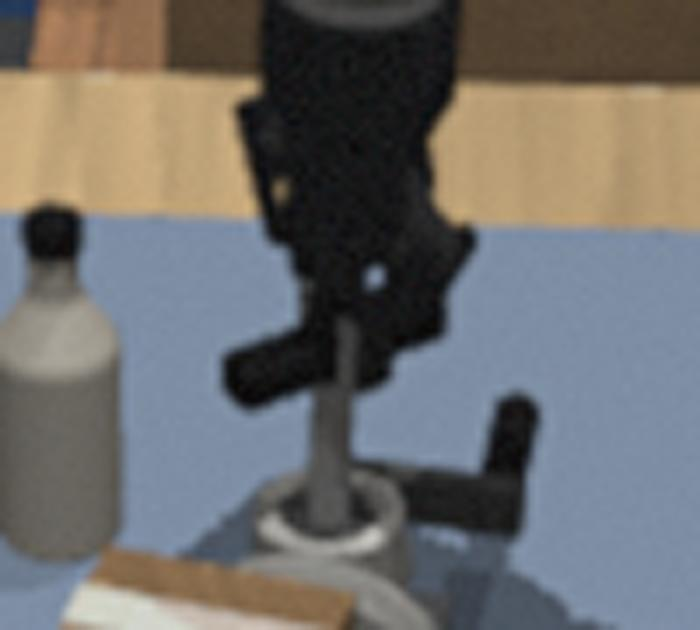

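Request:
{"method": "move_arm", "body": {
  "deltas": [
    {"delta_pos": [-0.02,-0.08,0.03],"yaw": 0.08,"claw": 1},
    {"delta_pos": [-0.02,-0.12,0.03],"yaw": 0.17,"claw": 1},
    {"delta_pos": [-0.01,-0.15,0.03],"yaw": 0.26,"claw": 1},
    {"delta_pos": [0.0,-0.18,0.03],"yaw": 0.35,"claw": 1},
    {"delta_pos": [0.01,-0.2,0.03],"yaw": 0.4,"claw": 1},
    {"delta_pos": [0.01,-0.2,0.03],"yaw": 0.4,"claw": 1}
  ]
}}

```text
t: 18.75
tcp_pos: [509.6, -214.2, 218.4]
ee_rot: [0.008, 0.993, 0.121, 0.004]
force: [-4.7, 2.5, 4.0]
finger_gap: 19.9
```

```bash
python3 -c "
from h import *
rel([515,-215,218],-1.38);print(observe()['moment'])"
```

```text
t 18.75 tcp [ 509.6 -214.2  218.4] ang -1.327 gap 19.9 F [-4.7  2.5  4. ] z [ 0.0088 -0.0143 -0.9999]
delta [0.51 0.21 0.05] yaw 0.053
[0.67669845 0.88378033 0.34370204]
```

Request:
{"method": "move_arm", "body": {
  "deltas": [
    {"delta_pos": [-0.03,-0.08,0.03],"yaw": 0.06,"claw": 1},
    {"delta_pos": [-0.03,-0.1,0.03],"yaw": 0.12,"claw": 1},
    {"delta_pos": [-0.03,-0.12,0.03],"yaw": 0.16,"claw": 1},
    {"delta_pos": [-0.03,-0.12,0.03],"yaw": 0.16,"claw": 1}
  ]
}}

```text
t: 19.15
tcp_pos: [509.0, -213.1, 218.4]
ee_rot: [0.008, 0.999, 0.042, 0.004]
force: [-1.4, 0.6, 3.6]
finger_gap: 19.9
```

```bash
python3 -c "
from h import *
rel([515,-215,218],-1.38);print(observe()['moment'])"
```

```text
t 19.15 tcp [ 509.  -213.1  218.4] ang -1.486 gap 19.9 F [-1.4  0.6  3.6] z [ 0.009  -0.0147 -0.9999]
delta [0.58 0.24 0.05] yaw -0.106
[0.15745065 0.54947067 0.19960476]
```

The moment is still only the drag, about 0.2 N·m. I'll keep turning.

Request:
{"method": "move_arm", "body": {
  "deltas": [
    {"delta_pos": [0,-0.03,0.02],"yaw": 0.06,"claw": 1},
    {"delta_pos": [0,-0.05,0.02],"yaw": 0.12,"claw": 1},
    {"delta_pos": [0,-0.05,0.02],"yaw": 0.12,"claw": 1}
  ]
}}

```text
t: 19.45
tcp_pos: [509.0, -212.6, 218.4]
ee_rot: [0.007, 1.0, -0.017, 0.005]
force: [-2.2, 0.8, 2.7]
finger_gap: 20.0
```

```bash
python3 -c "
from h import *
snap('14','side');snap('14','top');crop('side14','d1',270,80,100,90,7);crop('top14','d2',310,150,150,110,5.2)
rel([515,-215,218],-1.38);print(observe()['moment'])"
```

```text
t 19.55 tcp [ 509.  -212.6  218.4] ang -1.603 gap 20.4 F [-1.9  1.4  4.5] z [ 0.0092 -0.0146 -0.9999]
delta [0.61 0.22 0.05] yaw -0.223
[0.4166074  0.65363161 0.41431592]
```

View pics/d1.png

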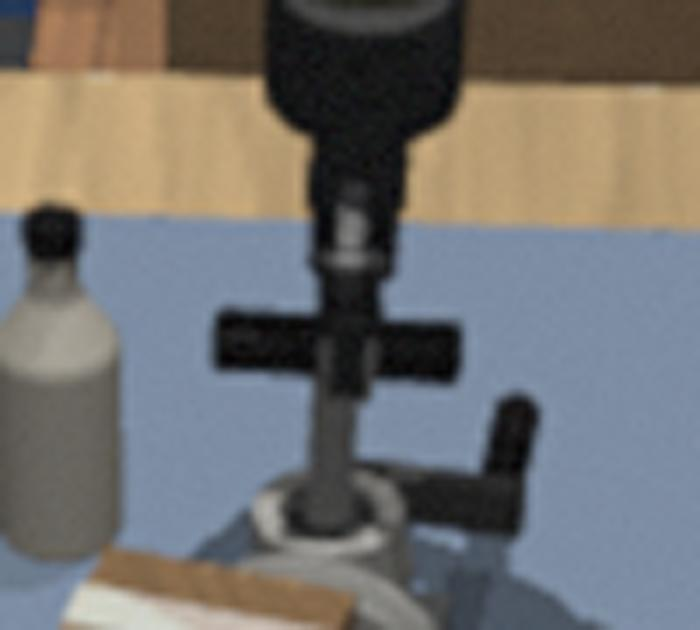

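View pics/d2.png

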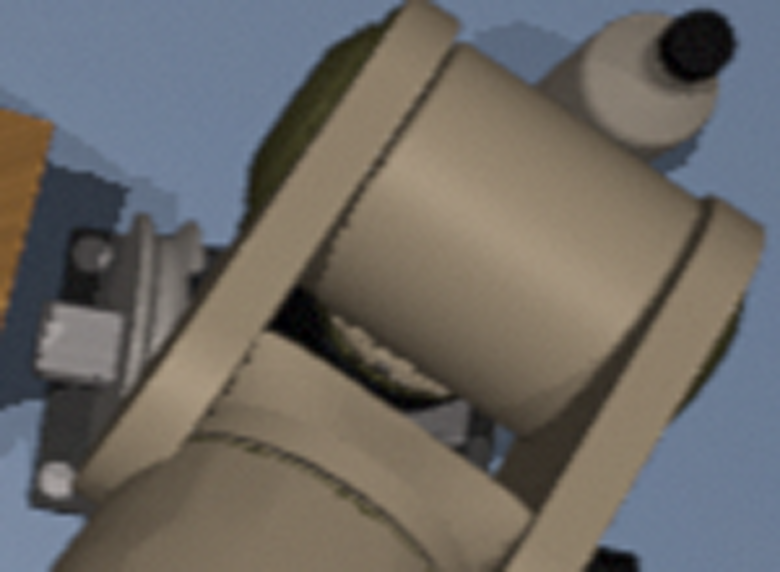

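```bash
python3 - <<'E'
from h import *
C=np.array([514.6,-215.6,215])
for b in np.arange(-.3,.31,.1):
    d=np.array([np.cos(b),np.sin(b),0])*50
    p=proj("side",[C+d,C-d]);print(b.round(2),"key ang",(b-np.pi/2).round(3),((p[1]-p[0])[1]/(p[1]-p[0])[0]).round(3),((p-[270,80])*7).round(0).tolist())
E
```

```text
-0.3 key ang -1.871 0.206 [[215.0, 320.0], [453.0, 369.0]]
-0.2 key ang -1.771 0.145 [[211.0, 327.0], [456.0, 362.0]]
-0.1 key ang -1.671 0.087 [[209.0, 334.0], [458.0, 355.0]]
0.0 key ang -1.571 0.03 [[208.0, 341.0], [458.0, 348.0]]
0.1 key ang -1.471 -0.026 [[208.0, 348.0], [458.0, 341.0]]
0.2 key ang -1.371 -0.084 [[209.0, 355.0], [456.0, 334.0]]
0.3 key ang -1.271 -0.143 [[211.0, 362.0], [453.0, 327.0]]
```

Request:
{"method": "move_arm", "body": {
  "deltas": [
    {"delta_pos": [0,0,0.02],"yaw": 0.05,"claw": 1},
    {"delta_pos": [0,-0.02,0.02],"yaw": 0.1,"claw": 1},
    {"delta_pos": [0,-0.02,0.02],"yaw": 0.1,"claw": 1}
  ]
}}

```text
t: 19.85
tcp_pos: [509.0, -212.2, 218.4]
ee_rot: [0.007, 0.998, -0.065, 0.005]
force: [-2.0, 2.5, 3.7]
finger_gap: 20.0
```

```bash
python3 -c "
from h import *
snap('15','side');crop('side15','d1',270,80,100,90,7);
rel([515,-215,218],-1.38);print(observe()['moment'])"
```

```text
t 19.9 tcp [ 509.  -212.2  218.4] ang -1.701 gap 20.2 F [-2.8  2.1  3.8] z [ 0.0094 -0.0143 -0.9999]
delta [0.63 0.2  0.05] yaw -0.321
[0.74647624 0.67285418 0.46480526]
```

View pics/d1.png

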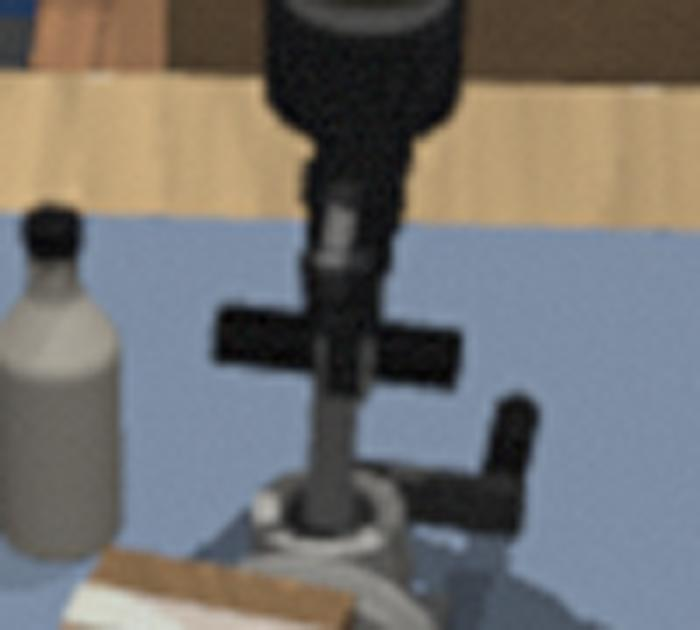

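Request:
{"method": "move_arm", "body": {
  "deltas": [
    {"delta_pos": [0,0,0.02],"yaw": 0.07,"claw": 1},
    {"delta_pos": [0,-0.03,0.02],"yaw": 0.15,"claw": 1},
    {"delta_pos": [0,-0.03,0.02],"yaw": 0.15,"claw": 1}
  ],
  "newtons": 120
}}

```text
t: 20.2
tcp_pos: [509.1, -211.5, 218.4]
ee_rot: [0.006, 0.99, -0.139, 0.006]
force: [-2.5, 4.4, 5.5]
finger_gap: 20.4
```

```bash
python3 -c "
from h import *
snap('16','side');crop('side16','d1',270,80,100,90,7);
rel([515,-215,218],-1.38);print(observe()['moment'])"
```

```text
t 20.25 tcp [ 509.1 -211.5  218.4] ang -1.848 gap 19.7 F [-2.2  4.8  5.3] z [ 0.0096 -0.0134 -0.9999]
delta [0.66 0.17 0.05] yaw -0.468
[0.9738063  0.66700927 0.13871488]
```

View pics/d1.png

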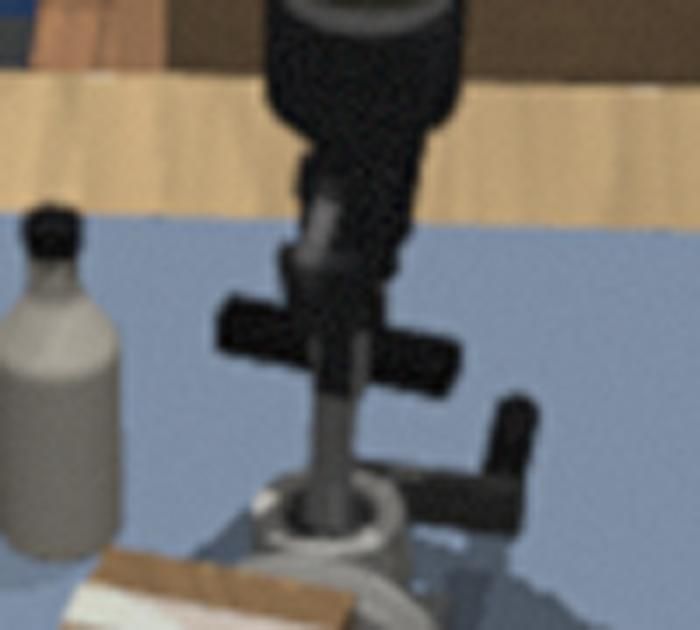

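The bar kept following the tool to -1.85 rad. The moment peaked near -1.70 (0.46 N·m), then dropped, so the key may have slipped in the socket at the stop. I'll lift it out and read the socket's angle from the images rather than guess.

Request:
{"method": "move_arm", "body": {
  "deltas": [
    {"delta_pos": [0,0,-0.5],"yaw": 0,"claw": 1},
    {"delta_pos": [0,0,-1.2],"yaw": 0,"claw": 1},
    {"delta_pos": [0,0,-2.2],"yaw": 0,"claw": 1},
    {"delta_pos": [0,0,-4],"yaw": 0,"claw": 1},
    {"delta_pos": [0,0,-7],"yaw": 0,"claw": 1},
    {"delta_pos": [0,0,-10],"yaw": 0,"claw": 1},
    {"delta_pos": [0,0,-10],"yaw": 0,"claw": 1}
  ]
}}

```text
t: 20.95
tcp_pos: [509.2, -211.1, 321.9]
ee_rot: [0.008, 0.99, -0.137, 0.009]
force: [-0.9, -0.4, -2.2]
finger_gap: 19.4
```

```bash
python3 -c "
from h import *
snap('17','side');crop('side17','d1',270,60,100,90,7);
rel([400,-80,320],-1.848);print(observe()['moment'])"
```

```text
t 21.0 tcp [ 508.6 -210.7  319.2] ang -1.847 gap 19.7 F [ 0.7  0.  -3.2] z [ 0.0124 -0.0155 -0.9998]
delta [-14.01  -9.61  -0.41] yaw 0.001
[0.00088082 0.07828461 0.04404097]
```

View pics/d1.png

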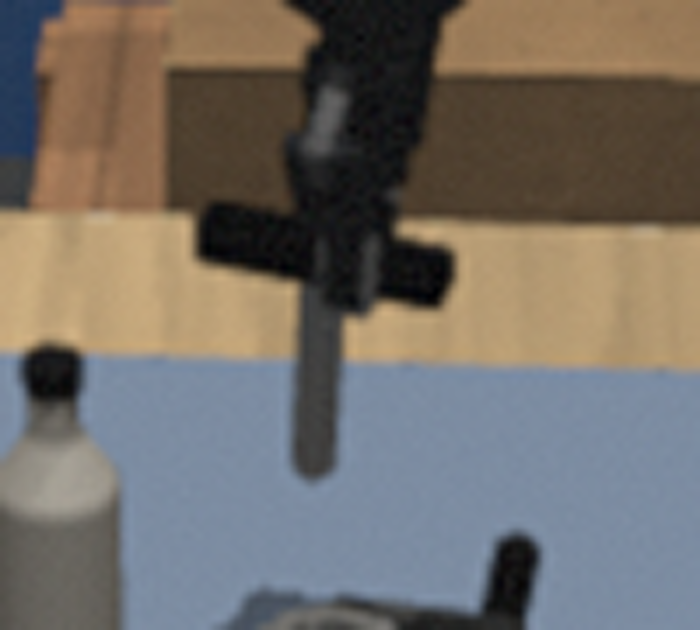

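```bash
python3 -c "
from h import *
rel([400,60,320],-1.6)"
```

```text
t 21.0 tcp [ 508.6 -210.7  319.2] ang -1.847 gap 19.7 F [ 0.7  0.  -3.2] z [ 0.0124 -0.0155 -0.9998]
delta [-17.83 -23.08  -0.63] yaw -0.247
```

Request:
{"method": "move_arm", "body": {
  "deltas": [
    {"delta_pos": [-17.8,-23.1,-0.8],"yaw": -0.24,"claw": 1},
    {"delta_pos": [-17.8,-23.1,-0.8],"yaw": -0.24,"claw": 1},
    {"delta_pos": [-17.8,-23.1,-0.8],"yaw": -0.24,"claw": 1},
    {"delta_pos": [-17.8,-23.1,-0.8],"yaw": -0.24,"claw": 1},
    {"delta_pos": [-17.8,-23.1,-0.8],"yaw": -0.24,"claw": 1},
    {"delta_pos": [-17.8,-23.1,-0.8],"yaw": -0.24,"claw": 1},
    {"delta_pos": [-17.8,-23.1,-0.8],"yaw": -0.24,"claw": 1},
    {"delta_pos": [-17.8,-23.1,-0.8],"yaw": -0.24,"claw": 1}
  ]
}}

```text
t: 21.8
tcp_pos: [400.0, 60.5, 320.6]
ee_rot: [0.008, 1.0, -0.017, 0.006]
force: [1.4, -1.3, -1.4]
finger_gap: 19.7
```

```bash
python3 - <<'E'
from h import *
snap('18','side');snap('18','top')
ims=[read_camera("top").astype(float) for _ in range(14)]
m=np.mean(ims,0);np.save("topavg2.npy",m)
c=m[205:233,352:382][:,:,::-1]
c=np.clip((c-20)*2.2,0,255).astype(np.uint8)
cv2.imwrite("pics/avg2.png",cv2.resize(c,None,fx=20,fy=20,interpolation=cv2.INTER_CUBIC))
rel([400,60,320],-1.6)
import hexfit as H
for f in("topavg.npy","topavg2.npy"):
  H.tgt=np.load(f).mean(2)[H.y0:H.y1,H.x0:H.x1]
  for ch in(3,4.5):
    out=[]
    for a in np.arange(-.75,.31,.075):
        out.append(min((H.res(a,[514.5+dx,-215.8+dy],ch)[0],dx,dy) for dx in(-1,0,1,2) for dy in(-1,0,1,2)))
    print(f,ch,[(round(a,2),round(o[0],2)) for a,o in zip(np.arange(-.75,.31,.075),out)],min(out))
E
```

```text
t 22.6 tcp [400.3  60.1 321.7] ang -1.607 gap 19.7 F [ 0.6  0.1 -2.6] z [ 0.0124 -0.0154 -0.9998]
delta [-0.03  0.01  0.17] yaw -0.007
topavg.npy 3 [(np.float64(-0.75), np.float64(3.95)), (np.float64(-0.68), np.float64(3.63)), (np.float64(-0.6), np.float64(3.32)), (np.float64(-0.53), np.float64(3.14)), (np.float64(-0.45), np.float64(3.13)), (np.float64(-0.38), np.float64(3.17)), (np.float64(-0.3), np.float64(3.41)), (np.float64(-0.23), np.float64(3.68)), (np.float64(-0.15), np.float64(3.89)), (np.float64(-0.08), np.float64(4.23)), (np.float64(-0.0), np.float64(4.31)), (np.float64(0.07), np.float64(4.4)), (np.float64(0.15), np.float64(4.3)), (np.float64(0.22), np.float64(4.16)), (np.float64(0.3), np.float64(3.96))] (np.float64(3.127448313053115), 1, 1)
topavg.npy 4.5 [(np.float64(-0.75), np.float64(4.18)), (np.float64(-0.68), np.float64(3.95)), (np.float64(-0.6), np.float64(3.67)), (np.float64(-0.53), np.float64(3.5)), (np.float64(-0.45), np.float64(3.47)), (np.float64(-0.38), np.float64(3.31)), (np.float64(-0.3), np.float64(3.5)), (np.float64(-0.23), np.float64(3.69)), (np.float64(-0
[... 850 characters left out ...]
at64(0.3), np.float64(4.06))] (np.float64(2.8428924985445345), 1, 1)
topavg2.npy 4.5 [(np.float64(-0.75), np.float64(4.17)), (np.float64(-0.68), np.float64(4.06)), (np.float64(-0.6), np.float64(3.85)), (np.float64(-0.53), np.float64(3.64)), (np.float64(-0.45), np.float64(3.69)), (np.float64(-0.38), np.float64(3.33)), (np.float64(-0.3), np.float64(3.17)), (np.float64(-0.23), np.float64(3.11)), (np.float64(-0.15), np.float64(3.29)), (np.float64(-0.08), np.float64(3.44)), (np.float64(-0.0), np.float64(3.77)), (np.float64(0.07), np.float64(3.96)), (np.float64(0.15), np.float64(4.11)), (np.float64(0.22), np.float64(4.17)), (np.float64(0.3), np.float64(4.18))] (np.float64(3.112664725547076), 1, 0)
```

View pics/avg2.png

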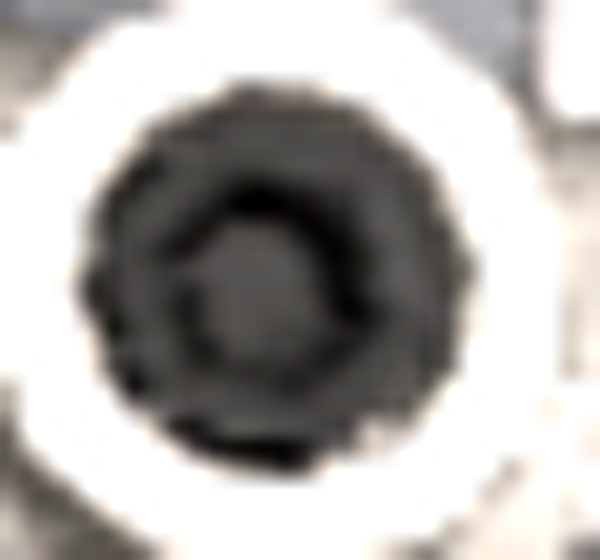

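View pics/top18.png

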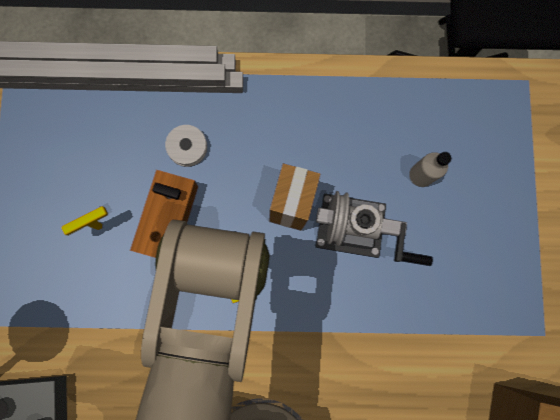

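The fitted socket angle moved from about -0.43 to -0.25 (mod 60°). That is a clockwise turn of about 0.87 rad, which puts the screw near 1.1. I'll refine the fit offline.

```bash
python3 - <<'E'
import hexfit as H, numpy as np
G=np.arange(-.55,-.04,.03)
for f in("topavg.npy","topavg2.npy"):
  H.tgt=np.load(f).mean(2)[H.y0:H.y1,H.x0:H.x1]
  for ch in(3,3.8):
   for sig in(.45,.6,.8):
    r=[min((H.res(a,[515.5+dx,-215.2+dy],ch,sig)[0]) for dx in(-.8,0,.8) for dy in(-.8,0,.8)) for a in G]
    i=int(np.argmin(r)); p=np.polyfit(G[max(0,i-4):i+5],r[max(0,i-4):i+5],2)
    print(f,ch,sig,"min",round(min(r),2),"at",round(G[i],2),"parab",round(-p[1]/2/p[0],3))
E
```

```text
topavg.npy 3 0.45 min 3.36 at -0.46 parab -0.452
topavg.npy 3 0.6 min 3.04 at -0.46 parab -0.451
topavg.npy 3 0.8 min 2.86 at -0.46 parab -0.455
topavg.npy 3.8 0.45 min 3.39 at -0.46 parab -0.454
topavg.npy 3.8 0.6 min 3.11 at -0.46 parab -0.447
topavg.npy 3.8 0.8 min 2.93 at -0.49 parab -0.459
topavg2.npy 3 0.45 min 3.16 at -0.25 parab -0.266
topavg2.npy 3 0.6 min 2.83 at -0.25 parab -0.274
topavg2.npy 3 0.8 min 2.7 at -0.25 parab -0.281
topavg2.npy 3.8 0.45 min 3.16 at -0.25 parab -0.254
topavg2.npy 3.8 0.6 min 2.81 at -0.25 parab -0.263
topavg2.npy 3.8 0.8 min 2.68 at -0.25 parab -0.272
```

Both fits give a turn of about 0.87 rad, ending at the 1.1 stop within about 0.05. The moment also exceeded the drag before the slip, so I take the screw as tight. Now I'll carry the key over its hole.

```bash
python3 -c "
from h import *
rel([474,237,313],-.1)"
```

```text
t 22.6 tcp [400.3  60.1 321.7] ang -1.607 gap 19.7 F [ 0.6  0.1 -2.6] z [ 0.0124 -0.0154 -0.9998]
delta [  6.72 -17.95   0.69] yaw -1.507
```

Request:
{"method": "move_arm", "body": {
  "deltas": [
    {"delta_pos": [6.7,-17.9,0],"yaw": -0.15,"claw": 1},
    {"delta_pos": [6.7,-17.9,0],"yaw": -0.3,"claw": 1},
    {"delta_pos": [6.7,-17.9,0],"yaw": -0.45,"claw": 1},
    {"delta_pos": [6.7,-17.9,0],"yaw": -0.6,"claw": 1},
    {"delta_pos": [6.7,-17.9,0],"yaw": -0.75,"claw": 1},
    {"delta_pos": [6.7,-17.9,0],"yaw": -0.9,"claw": 1},
    {"delta_pos": [6.7,-17.9,0],"yaw": -1.05,"claw": 1},
    {"delta_pos": [6.7,-17.9,0],"yaw": -1.2,"claw": 1}
  ]
}}

```text
t: 23.4
tcp_pos: [473.7, 236.7, 319.7]
ee_rot: [0.01, 0.834, 0.552, 0.001]
force: [-0.6, -0.2, -2.9]
finger_gap: 19.4
```

```bash
python3 -c "
from h import *
rel([474,237,225],-.1)"
```

```text
t 23.4 tcp [473.7 236.7 319.7] ang -0.4 gap 19.4 F [-0.6 -0.2 -2.9] z [ 0.0121 -0.0156 -0.9998]
delta [ 0.13 -0.14  9.47] yaw -0.3
```

Request:
{"method": "move_arm", "body": {
  "deltas": [
    {"delta_pos": [0,0,3],"yaw": -0.15,"claw": 1},
    {"delta_pos": [0.1,-0.1,7],"yaw": -0.3,"claw": 1},
    {"delta_pos": [0.1,-0.1,11],"yaw": -0.3,"claw": 1},
    {"delta_pos": [0.1,-0.1,11.7],"yaw": -0.3,"claw": 1},
    {"delta_pos": [0.1,-0.1,11.7],"yaw": -0.3,"claw": 1},
    {"delta_pos": [0.1,-0.1,11.7],"yaw": -0.3,"claw": 1}
  ]
}}

```text
t: 24.0
tcp_pos: [475.5, 236.5, 204.8]
ee_rot: [0.011, 0.742, 0.671, 0.001]
force: [-0.0, -0.4, -3.1]
finger_gap: 19.6
```

```bash
python3 - <<'E'
from h import *
m=np.mean([read_camera("side").astype(float) for _ in range(4)],0)
c=np.clip(m[215:315,255:365][:,:,::-1]*1.3,0,255).astype(np.uint8)
cv2.imwrite("pics/f.png",cv2.resize(c,None,fx=7,fy=6,interpolation=cv2.INTER_CUBIC)) if 0 else cv2.imwrite("pics/f.png",cv2.resize(c,None,fx=6,fy=6,interpolation=cv2.INTER_CUBIC))
mt=snap('19','top');crop('top19','f2',90,160,170,110,4.6)
rel([474,237,225],-.1)
t=observe()['tcp_pos']
print(((proj("side",[t-[0,0,104.3],[474.2,237.2,75]])-[255,215]+.5)*6).round(0).tolist())
E
```

```text
t 24.25 tcp [474.9 236.3 203.7] ang -0.1 gap 19.6 F [-0.3 -0.1 -2.5] z [ 0.0139 -0.0152 -0.9998]
delta [ 0.03 -0.06 -2.13] yaw -0.0
[[443.0, 408.0], [442.0, 450.0]]
```

View pics/f.png

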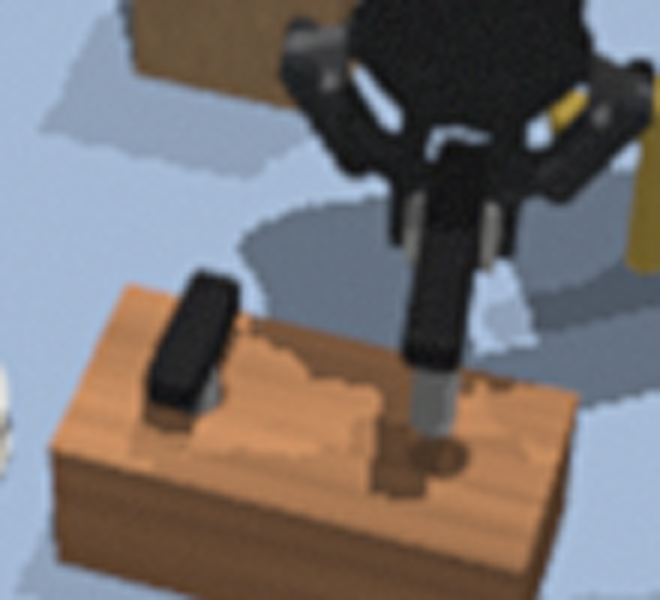

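View pics/f2.png

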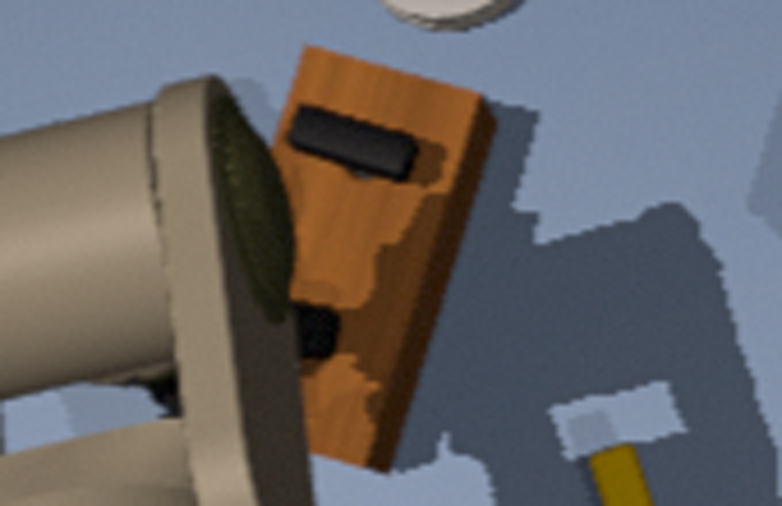

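```bash
python3 - <<'E'
from h import *
t=np.array([474.9,236.3,203.7]);b=np.array([np.sin(.1),np.cos(.1),0])
for off in(0,3,6,9):
    c=t+b*off+[0,0,-3.3]
    print(off,"top end",((proj("top",[c-50*b+[0,0,10],c-50*b+[0,0,-10]])-[90,160])*4.6).round(0).tolist(),"side end",((proj("side",[c+50*b+[0,0,10],c+50*b+[0,0,-10]])-[255,215]+.5)*6).round(0).tolist())
    for x in(0,4): print("   tip",x,((proj("side",[c+[x,0,-101]])-[255,215]+.5)*6).round(0).tolist())
E
```

```text
0 top end [[357.0, 333.0], [365.0, 338.0]] side end [[441.0, 315.0], [439.0, 352.0]]
   tip 0 [[443.0, 408.0]]
   tip 4 [[433.0, 408.0]]
3 top end [[350.0, 332.0], [358.0, 337.0]] side end [[440.0, 321.0], [438.0, 359.0]]
   tip 0 [[442.0, 414.0]]
   tip 4 [[432.0, 414.0]]
6 top end [[343.0, 332.0], [351.0, 336.0]] side end [[439.0, 328.0], [437.0, 365.0]]
   tip 0 [[441.0, 420.0]]
   tip 4 [[431.0, 420.0]]
9 top end [[335.0, 331.0], [344.0, 336.0]] side end [[438.0, 335.0], [436.0, 372.0]]
   tip 0 [[441.0, 426.0]]
   tip 4 [[430.0, 426.0]]
```

The tip sits about 3.5 mm to +x and 5.5 mm to +y of the hole at (441,456). I'll shift it, lower it to just above the mouth and check.

Request:
{"method": "move_arm", "body": {
  "deltas": [
    {"delta_pos": [-0.58,-0.29,0],"yaw": 0,"claw": 1},
    {"delta_pos": [-0.58,-0.29,1],"yaw": 0,"claw": 1},
    {"delta_pos": [-0.58,-0.29,2],"yaw": 0,"claw": 1},
    {"delta_pos": [-0.58,-0.29,2.2],"yaw": 0,"claw": 1},
    {"delta_pos": [-0.58,-0.29,2.2],"yaw": 0,"claw": 1}
  ]
}}

```text
t: 24.75
tcp_pos: [471.6, 230.5, 181.0]
ee_rot: [0.01, 0.742, 0.671, -0.001]
force: [0.9, 0.4, -2.5]
finger_gap: 19.9
```

```bash
python3 - <<'E'
from h import *
m=np.mean([read_camera("side").astype(float) for _ in range(4)],0)
c=np.clip(m[250:310,290:360][:,:,::-1]*1.3,0,255).astype(np.uint8)
cv2.imwrite("pics/g.png",cv2.resize(c,None,fx=10,fy=10,interpolation=cv2.INTER_CUBIC))
rel([474,237,225],-.1)
E
```

```text
t 24.95 tcp [471.9 230.6 182. ] ang -0.1 gap 19.6 F [-0.9 -0.7 -3. ] z [ 0.0144 -0.015  -0.9998]
delta [ 0.6   0.21 -4.31] yaw -0.0
```

View pics/g.png

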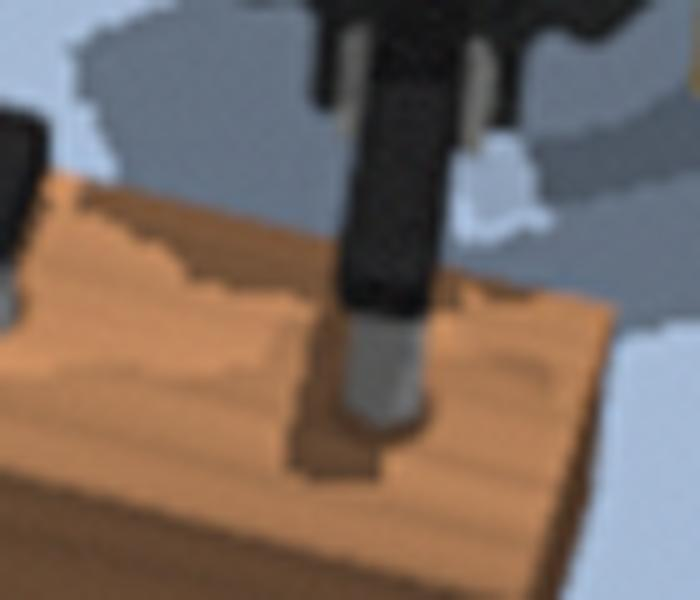

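Request:
{"method": "move_arm", "body": {
  "deltas": [
    {"delta_pos": [-0.2,0,0],"yaw": 0,"claw": 1},
    {"delta_pos": [-0.2,0,0.4],"yaw": 0,"claw": 1},
    {"delta_pos": [-0.2,0,0.8],"yaw": 0,"claw": 1},
    {"delta_pos": [-0.2,0,1.2],"yaw": 0,"claw": 1},
    {"delta_pos": [-0.2,0,1.4],"yaw": 0,"claw": 1}
  ]
}}

```text
t: 25.45
tcp_pos: [471.7, 228.4, 167.4]
ee_rot: [0.01, 0.742, 0.671, -0.0]
force: [0.9, -0.7, -2.6]
finger_gap: 19.9
```

```bash
python3 - <<'E'
from h import *
rel([474,237,225],-.1);print(observe()['moment'])
m=snap('20','side');crop('side20','g',290,250,70,60,10)
E
```

```text
t 25.45 tcp [471.7 228.4 167.4] ang -0.1 gap 19.9 F [ 0.9 -0.7 -2.6] z [ 0.0136 -0.0152 -0.9998]
delta [ 0.8   0.23 -5.77] yaw -0.0
[0.02805523 0.07283461 0.00546851]
```

View pics/g.png

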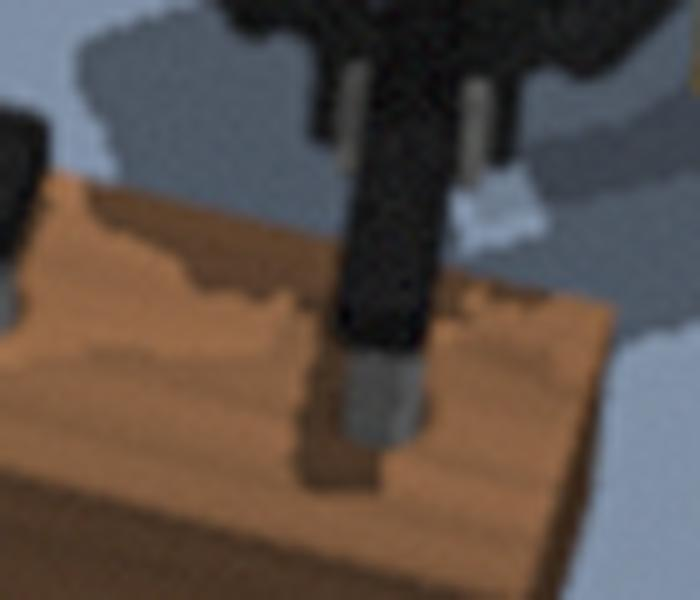

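The tip is inside the hole with no contact force, and sits toward the near side. I'll nudge it and continue down.

Request:
{"method": "move_arm", "body": {
  "deltas": [
    {"delta_pos": [-0.15,-0.08,0],"yaw": 0,"claw": 1},
    {"delta_pos": [-0.15,-0.08,0.6],"yaw": 0,"claw": 1},
    {"delta_pos": [-0.15,-0.08,1.2],"yaw": 0,"claw": 1},
    {"delta_pos": [-0.15,-0.08,1.8],"yaw": 0,"claw": 1},
    {"delta_pos": [-0.15,-0.08,2.0],"yaw": 0,"claw": 1}
  ]
}}

```text
t: 26.0
tcp_pos: [471.0, 226.7, 146.6]
ee_rot: [0.01, 0.742, 0.671, -0.0]
force: [1.4, 1.1, -1.9]
finger_gap: 19.6
```

```bash
python3 - <<'E'
from h import *
rel([474,237,225],-.1);print(observe()['moment'])
E
```

```text
t 26.0 tcp [471.  226.7 146.6] ang -0.1 gap 19.6 F [ 1.4  1.1 -1.9] z [ 0.0131 -0.0151 -0.9998]
delta [ 0.95  0.31 -7.85] yaw -0.0
[ 0.18008737 -0.13356127 -0.00983221]
```

Request:
{"method": "move_arm", "body": {
  "deltas": [
    {"delta_pos": [0,0,0.6],"yaw": 0,"claw": 1},
    {"delta_pos": [0,0,1.2],"yaw": 0,"claw": 1},
    {"delta_pos": [0,0,1.8],"yaw": 0,"claw": 1},
    {"delta_pos": [0,0,2.2],"yaw": 0,"claw": 1},
    {"delta_pos": [0,0,2.4],"yaw": 0,"claw": 1},
    {"delta_pos": [0,0,2.4],"yaw": 0,"claw": 1}
  ]
}}

```text
t: 26.6
tcp_pos: [471.4, 226.4, 122.4]
ee_rot: [0.01, 0.742, 0.671, -0.0]
force: [2.5, 2.5, -4.9]
finger_gap: 19.9
```

```bash
python3 - <<'E'
from h import *
rel([474,237,225],-.1);print(observe()['moment'])
m=snap('21','side');crop('side21','g',240,200,130,120,5.5)
E
```

```text
t 26.6 tcp [471.4 226.4 122.4] ang -0.1 gap 19.9 F [ 2.5  2.5 -4.9] z [ 0.0131 -0.015  -0.9998]
delta [  0.94   0.31 -10.27] yaw -0.0
[ 0.49425096 -0.43947387  0.00097772]
```

View pics/g.png

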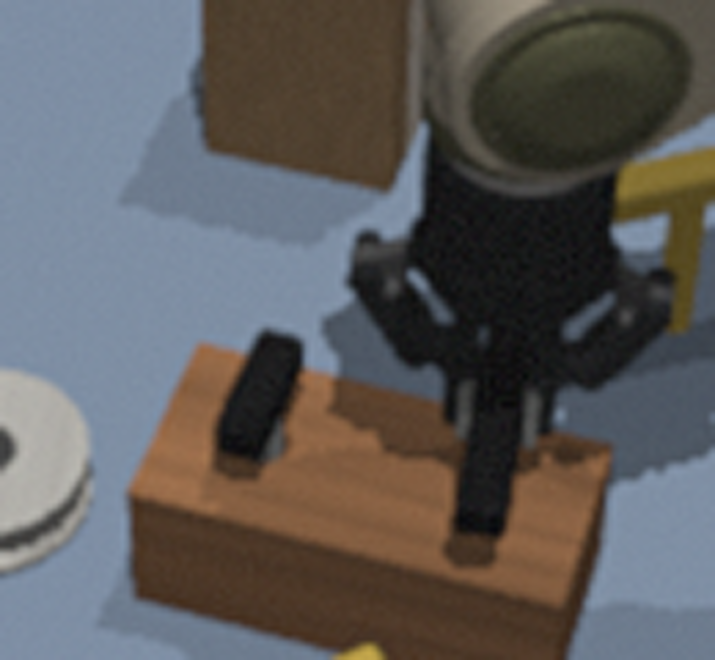

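Nearly down. I'll go the last 3 mm and release.

Request:
{"method": "move_arm", "body": {
  "deltas": [
    {"delta_pos": [0.05,0.05,0.15],"yaw": 0,"claw": 1},
    {"delta_pos": [0.05,0.05,0.3],"yaw": 0,"claw": 1},
    {"delta_pos": [0.05,0.05,0.35],"yaw": 0,"claw": 1}
  ]
}}

```text
t: 26.95
tcp_pos: [472.2, 226.6, 120.3]
ee_rot: [0.01, 0.742, 0.671, 0.0]
force: [-4.5, -1.3, 14.6]
finger_gap: 19.7
```

```bash
python3 - <<'E'
from h import *
rel([474,237,225],-.1);print(observe()['moment'])
E
```

```text
t 26.95 tcp [472.2 226.6 120.3] ang -0.1 gap 19.7 F [-4.5 -1.3 14.6] z [ 0.014  -0.0154 -0.9998]
delta [  0.9    0.24 -10.48] yaw -0.0
[-0.3703104   1.09577156  0.01788019]
```

The floor contact is felt at 14 N, at the same height as at pickup. I'll release and rise.

Request:
{"method": "move_arm", "body": {
  "deltas": [
    {"delta_pos": [0,0,-0.05],"yaw": 0,"claw": -0.3},
    {"delta_pos": [0,0,-0.05],"yaw": 0,"claw": -0.3},
    {"delta_pos": [0,0,-0.05],"yaw": 0,"claw": -0.3},
    {"delta_pos": [0,0,-0.05],"yaw": 0,"claw": -0.3},
    {"delta_pos": [0,0,-3],"yaw": 0,"claw": -0.3},
    {"delta_pos": [0,0,-7],"yaw": 0,"claw": -0.3},
    {"delta_pos": [0,0,-11],"yaw": 0,"claw": -0.3},
    {"delta_pos": [0,0,-14],"yaw": 0,"claw": -0.3}
  ]
}}

```text
t: 27.75
tcp_pos: [470.4, 228.8, 262.7]
ee_rot: [0.011, 0.742, 0.671, 0.001]
force: [0.7, -0.6, 0.1]
finger_gap: 55.7
```

```bash
python3 - <<'E'
from h import *
rel([340,0,290],-.1)
E
```

```text
t 27.75 tcp [470.4 228.8 262.7] ang -0.1 gap 55.7 F [ 0.7 -0.6  0.1] z [ 0.0159 -0.015  -0.9998]
delta [-24.11 -10.64  -2.59] yaw 0.0
```

Request:
{"method": "move_arm", "body": {
  "deltas": [
    {"delta_pos": [-24.1,-10.6,-2.6],"yaw": 0,"claw": -0.3},
    {"delta_pos": [-24.1,-10.6,-2.6],"yaw": 0,"claw": -0.3},
    {"delta_pos": [-24.1,-10.6,-2.6],"yaw": 0,"claw": -0.3},
    {"delta_pos": [-24.1,-10.6,-2.6],"yaw": 0,"claw": -0.3},
    {"delta_pos": [-24.1,-10.6,-2.6],"yaw": 0,"claw": -0.3},
    {"delta_pos": [-24.1,-10.6,-2.6],"yaw": 0,"claw": -0.3},
    {"delta_pos": [-24.1,-10.6,-2.6],"yaw": 0,"claw": -0.3},
    {"delta_pos": [-24.1,-10.6,-2.6],"yaw": 0,"claw": -0.3}
  ]
}}

```text
t: 28.55
tcp_pos: [340.5, 0.2, 290.1]
ee_rot: [0.011, 0.742, 0.671, 0.001]
force: [-0.2, 0.6, 0.2]
finger_gap: 55.5
```

```bash
python3 - <<'E'
from h import *
rel([340,0,290],-.1)
snap('22','side');snap('22','top')
crop('side22','g1',255,245,110,85,6);crop('top22','g2',110,150,140,110,5.4)
crop('top22','g3',300,150,160,120,4.8);crop('side22','g4',275,110,100,90,7)
a=cv2.imread('pics/top0.png').astype(int);b=cv2.imread('pics/top22.png').astype(int)
E
```

```text
t 28.55 tcp [3.405e+02 2.000e-01 2.901e+02] ang -0.101 gap 55.5 F [-0.2  0.6  0.2] z [ 0.0162 -0.0148 -0.9998]
delta [-0.03 -0.05  0.01] yaw -0.001
```

View pics/g1.png

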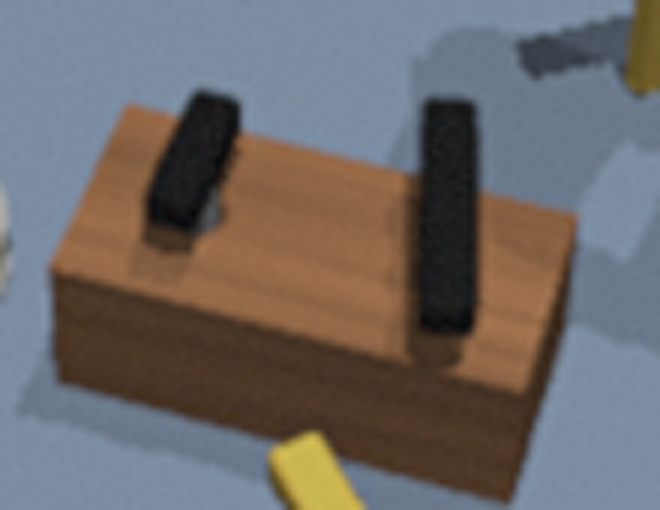

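View pics/g2.png

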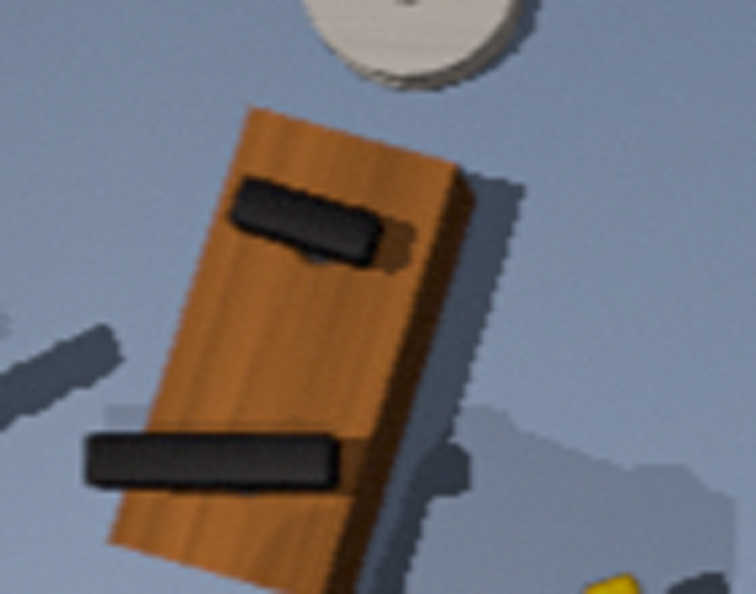

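View pics/g3.png

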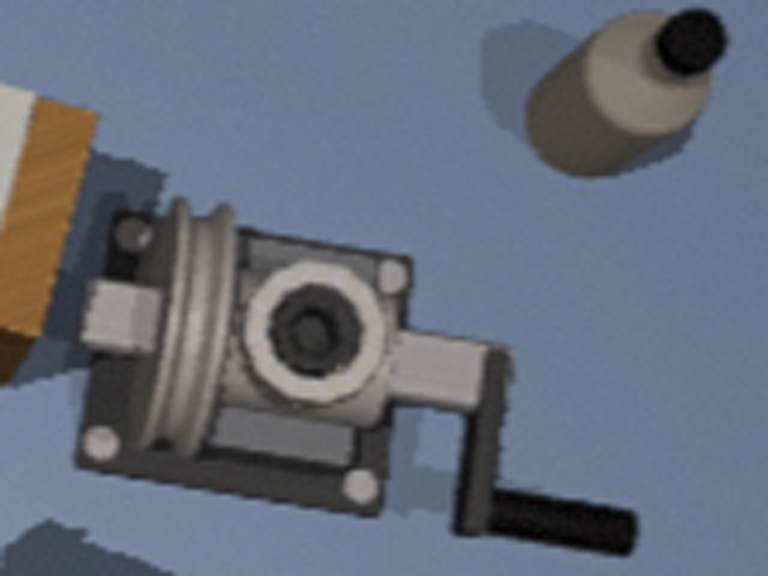

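View pics/g4.png

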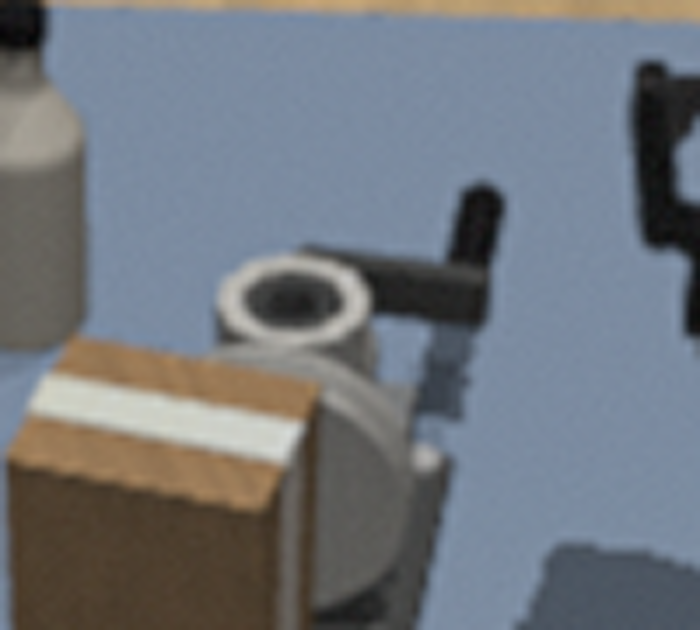

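```bash
python3 - <<'E'
from h import *
# key bar top ends: far(-y) side crop g1(450,100)/6 ; top crop g2 right end
s=lambda u,v:(255+u/6,245+v/6); t=lambda u,v:(110+u/5.4,150+v/5.4)
print("far end",tri(s(450,101),t(335,461))," near end bottom-ish",tri(s(447,325),t(88,461)))
a=cv2.imread('pics/top0.png').astype(int);b=cv2.imread('pics/top22.png').astype(int)
for n,(x,y,w,h) in dict(carton=(268,160,55,72),bottle=(405,148,50,42),spare=(162,120,50,48),spanner=(148,178,38,24)).items():
    g1=a[y:y+h,x:x+w].mean(2).astype(np.float32);g2=b[y:y+h,x:x+w].mean(2).astype(np.float32)
    print(n,np.round(cv2.phaseCorrelate(g1,g2)[0],2))
ims=[read_camera("top").astype(float) for _ in range(14)];np.save("topavg3.npy",np.mean(ims,0))
import hexfit as H
H.tgt=np.load("topavg3.npy").mean(2)[H.y0:H.y1,H.x0:H.x1];G=np.arange(-.55,-.04,.03)
r=[min(H.res(q,[515.5+dx,-215.2+dy],3,.6)[0] for dx in(-.8,0,.8) for dy in(-.8,0,.8)) for q in G]
i=int(np.argmin(r));p=np.polyfit(G[max(0,i-4):i+5],r[max(0,i-4):i+5],2);print("hex",-p[1]/2/p[0])
E
```

```text
far end [472.73674203 193.23230343 122.56784772]  near end bottom-ish [472.25711659 292.83156676 111.18027572]
carton [-0.17 -0.11]
bottle [-0.01  0.51]
spare [ 0.02 -0.04]
spanner [0.03 0.07]
hex -0.2741218690881446
```

The bar is at about 116 mm, so the key is fully down. The neighbours haven't moved, the crank is level and the screw angle is unchanged. Handing in.

```bash
python3 -c "
from rig import close_job
print(close_job())"
```

```text
the job is handed in; nothing more can be done
None
```

I handed the job in at about 29 s of the 72 s. As far as my measurements show, every step was met, but I have no direct reading of the screw's final value.

- **Crank:** I turned it in two pinches, because the first left it about 0.12 rad high. The last images put the shaft at about 0 rad.
- **Setscrew:** I seated the hex key about 20 mm deep after one contact and a 2 mm correction, then turned it clockwise past its stop.
    - The key seems to have slipped over in the socket. The moment rose to 0.46 N·m, above the 0.18 N·m drag, then fell as the bar kept turning beyond where the stop should be.
    - That the screw is tight rests on that moment and on the socket's angle in averaged top views. These show a turn of about 0.87 rad, ending near 1.1 within about 0.05 rad. That fit reads about 0.06 rad high and repeats every 60°. I did not reinsert the key to check.
- **Key:** It is back in its own hole, and I felt the floor at 14 N. The bar is at about its original height, but its centre is about 6 mm from the hole's centre. That suggests a lean of about 0.05 rad, well under the 0.2 limit.
- **Surroundings:** The spanner, carton and spare pulley show shifts of 0.2 pixel or less in the top view. The bottle shows 0.5 pixel, about 1 mm, which may be shadow. The gripper was clear of everything at hand-in.

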